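# Sort the washed vial trays: bin the broken one, turn the good one over into its bay

## Robot

A 6-joint arm with a two-finger parallel gripper is mounted at the origin on the work surface. World frame = base frame: x ahead of the robot, y to its left, z up, the work surface at z = 0. Lengths are in m, angles in rad, forces in N, time in s.
With the tool pointing down it reaches from about 0.25 to 0.8 m from the base axis. Payload 3.9 kg.
Tool frame: the origin (TCP) lies at the very end of the fingers, on their centre line; the grasp point (between the pads) lies 19 mm behind it (ctrl.grip_depth is the distance from the TCP to the grasp point, in m); z points along the fingers, y is the direction in which the jaws open and shut (so a half turn about z gives the same grasp; the last joint's range is limited). The gripper opens to 85 mm and grips with 20 to 120 N. Pads are 22 mm wide; open, the fingers measure 114 mm over their backs; the gripper's body (76 mm by 85 mm) begins 54 mm behind the grasp point. The pads swing forward as they close: fully open they stand 13 mm farther back than shut.
Start: joints at [1.33, 0.26, -0.138, 1.173, 0, 1.571], TCP at [0.125, 0.51, 0.231] pointing down, gripper open.
Joint ranges: [-2.78, 2.78], [-0.83, 1.72], [-1.28, 1.37], [-1.9, 2.12], [-1.57, 1.48], [-3.14, 3.14]. Speed limits (rad/s): [2.57, 2.57, 3.14, 3.14, 3.14, 3.14].

## Interface

Orientations are given as [roll, pitch, yaw] about the fixed x, y, z axes, in that order (R = Rz(yaw) Ry(pitch) Rx(roll)).
In Python, from plant import ctrl, read_camera, find_in gives the robot as it stands. The module is installed in compiled form; this text tells all that it offers.
- The arm moves only by the tool send_rows, never from a script. Its argument "plan" is a list that holds one entry, the list of rows, each a list of 5 numbers: the opening, from -1 (shut) to 1 (fully open), then the shift along the tool's x, y, z normalised to -1 to 1, where 1 is 25 cm, then the turn about the tool's z normalised to -1 to 1, where 1 is 2 rad. In form: [[[jaw, x, y, z, yaw], ...]]. A call has 1 to 12 rows; each row is the pose to reach, as a shift and turn from the pose measured when the call began, along the tool's axes at that moment; what a row does not reach only later rows make up. A row lasts 1/12 s, in which the tool goes at most 41.7 mm and 7.16 degrees, less where a joint would pass 70% of its speed; a pose out of reach is approached as far as the arm can. A call with a number of a shift or a turn outside -1 to 1 is refused whole. A call with a gripper value outside its range is refused whole. The fingers move at their own pace and stop on an object; the grip force is fixed at half the most. Time passes only in rows, so rows that repeat a pose let the fingers close. It gives the time, the measured TCP pose, the force and the opening at its end, in the units of the state.
- ctrl.state(): the state, without advancing time (a new reading comes with each control period).
- read_camera(name): name is "scene" or "top" or "wrist"; returns a dict with "color" (480x640x3 uint8, blue, green, red), "fx", "fy", "cx", "cy" (pixels), "R" (3x3) and "t" (3): a world point X has camera coordinates R X + t. Camera axes: x right, y down, z forward; pixel columns grow to the right and rows downward; lengths in m; the calibration is good to about 2 mm. A picture is of the moment at which its call begins. There is no depth.
- ctrl.close_job(): hands the job in, once; it reports no verdict.
Trained networks look in the newest picture that a camera, given by its name, has taken for a name from the list of things; names that differ only in an ending like _2 or _b are one class to them, and where a whole thing is asked for, a point or a joint stands for the part that bears it (a point fixed in the world has none). Each returns a list of dicts, best first, with "score" (0 to 1); they miss things now and then, are a little off and sometimes report something else, mostly with a low value. They report only what shows in the picture. A call takes as long as a camera call. They do not tell look-alikes from the thing itself.
- find_in(camera, thing): "point" ([x, y, z] in m, in world coordinates, good to about 4 mm: the middle of the surface that is visible of it).
The state is a dict: "t": time; "qpos": joint angles; "qvel": joint speeds; "effort": joint torques, N m; "tcp_pos": TCP position; "tcp_rot": TCP orientation; "contact_force": force on the tool from outside, world axes, zero at the start; "wrist_torque": the same for the moment, N m; "finger_gap": finger opening in m.
Only numpy, scipy, OpenCV 4.12 (cv2) and the standard library are available. Lean on these libraries where they do the work, as an engineer would, in place of code of your own. Each camera call takes 0.05 s, during which the arm holds its last target.

## Task

Two small white vial trays lie wells-down on the blue drying mat. Throw the broken one away: push the sprung flap of the grey waste box down and let the tray drop inside, so that the flap can spring shut again. Turn the whole tray over and set it in the empty bay of the aluminium carrier, wells up and sitting flat on the bay's floor; leave the other things where they are.

Things in the scene. Friction and masses are not known exactly. Their poses are not given: they have to be found in the camera images.
- tray_center (a point): Centre of the whole vial tray: a square white plastic tray 62 x 62 mm and 22 mm thick, 35 to 70 g, closed flat floor on one face, 3 x 3 open square wells on the other. This point is half-way through its thickness (11 mm from each face) and in the middle of the square; x and y run along its sides, z points out of the open wells. It starts wells-down (z pointing down) on the drying mat. Stood on one of its edges it stays standing.
- broken_center (a point): Centre of the broken tray: the same kind of tray with one row of wells snapped off, 62 mm along x and 42 mm along y, 22 mm thick, about 35 g; short ragged stubs stick out up to 12 mm further on its +y side, within 9 mm of its two corners, so that the middle 40 mm of both long sides is flat and can be gripped across the 42 mm. This point is half-way through the thickness, in the middle of the 62 x 42 mm; z points out of the open wells. It starts wells-down on the drying mat.
- mat: Blue drying mat, 220 x 370 mm (x, y), 3 mm thick, fixed flat on the bench; origin at the middle of its underside. The two trays lie on it, and either may be the one on the left.
- carrier: Aluminium carrier, fixed: a deck 226 x 104 mm (x, y), 10 mm high, with two square bays, centres 110 mm apart along its x. A bay is 70 x 70 mm inside, its sides parallel to the carrier's x and y, with a rim 4 mm thick standing 8 mm above the bay's floor (the deck). Origin at the middle of its underside.
- bay_floor (a point): Middle of the floor of the empty bay of the carrier (either of the two bays), marked by a square black rubber pad flush with the floor; z up, x and y parallel to the bay's sides.
- loaded: The tray that already sits wells-up in the other bay, with five amber vials whose caps reach 35 mm above its underside; loose, origin at the middle of its underside. To be left alone.
- waste_mouth (a point): Centre of the mouth of the grey waste box, level with the box's top 180 mm above the bench. The box is fixed, 182 x 166 x 180 mm (x, y, z), its inside hidden; its side walls stand at x = -111 and +71 mm and y = -83 and +83 mm from this point. The mouth is 112 mm along x and 132 mm along y, filled by the flap; the flap is hinged along the mouth's +x edge (the one far from the robot) and its free edge, at -x, goes down into the box. z up, x and y along the box's sides.
- flap (a joint): Angle of the waste box's steel flap: 0 = shut (level, 2 mm below the top), growing as it is pushed down into the box, 1.35 rad at most. A spring holds it shut: the weight of a tray laid on it does not open it far enough to fall in; pushing takes 1 to 6 N and it springs back shut when let go. The flap is 107 mm long from hinge to free edge; about 1 rad is enough for a tray to slide off.
- cap: Blue bottle cap, 38 mm across, 18 mm high, on the far part of the mat; origin under it. Bystander.
- vial: Amber glass vial standing on the near part of the mat, 15 mm across, 34 mm high; origin under it. Bystander.
- tweezers: Steel tweezers lying beyond the mat, 110 mm long; origin under the middle. Bystander.
- amber: Amber bottle, 56 mm across, 100 mm high, beyond the mat; origin under it. Bystander.
- reagent: Clear bottle, 70 mm across, 140 mm high, beyond the mat; origin under it. Bystander.
- beaker: Small glass beaker, 66 mm across, 70 mm high, beyond the mat; origin under it. Bystander.
Mind the look-alikes: they are no part of the job. Leave any orange or pink look-alike of the part that bears broken_center alone.

How it is judged:
By the outcome, as a careful person would: the job done as asked, in the order asked, and still so for the second after the job is handed in, with the robot touching nothing.
It also fails if it takes over 69 s, if anything falls off the work surface, if the arm or the gripper's body presses on something with over 40 N, if the wrist force passes 120 N, or if a joint passes its speed limit or range.

## Working session

There is one attempt and no reset: what is moved stays moved. The work goes in short steps, Python scripts to look and compute and a tool call to move; the robot and the scene stay as the last step left them, time stands still between calls to the robot, and variables do not carry over. Pictures are saved under pics/ and viewed, and the job is handed in when it is done.

Besides the shell and the picture viewer there is one more tool, called in YAML: its name, and indented under it one key for each argument. send_rows: Moves the arm, as the interface text tells. Scaled input: -1 to 1 covers 25 cm each way for a shift and 2 rad each way for a turn. Its arguments: {"type":"object","properties":{"plan":{"type":"array","items":{"type":"array","items":{"type":"array","items":{"type":"number"}}}}},"required":["plan"]}

I'll start with the state and the camera pictures.

```bash
mkdir -p pics; cat > h.py <<'E'
import numpy as np, cv2
from plant import ctrl, read_camera, find_in
from scipy.spatial.transform import Rotation as Ro
def save(c,n): 
    d=read_camera(c); cv2.imwrite(f'pics/{n}.png',d['color']); np.savez(f'pics/{n}.npz',**d); return d
def ray(d,u,v,z):
    # world point on plane z through pixel
    R=np.array(d['R']);t=np.array(d['t']);
    C=-R.T@t; r=R.T@np.array([(u-d['cx'])/d['fx'],(v-d['cy'])/d['fy'],1.])
    return C+r*(z-C[2])/r[2]
def proj(d,X):
    p=np.array(d['R'])@np.array(X)+np.array(d['t']); return np.array([d['fx']*p[0]/p[2]+d['cx'],d['fy']*p[1]/p[2]+d['cy']])
E
python3 - <<'E'
from h import *
s=ctrl.state()
for k,v in s.items(): print(k,np.round(v,4))
for c in ['scene','top']:
    d=save(c,c+'0'); R=np.array(d['R']); print(c,np.round(-R.T@d['t'],3),np.round(R,2).tolist(),d['fx'])
for c in ['top','scene']:
  for th in ['tray_center','broken_center','mat','carrier','loaded','flap','cap','vial','tweezers','amber','reagent','beaker']:
    print(c,th,[(np.round(r['point'],3).tolist(),round(r['score'],2)) for r in find_in(c,th)][:4])
E
```

```text
t 0.0
qpos [ 1.33    0.2607 -0.1394  1.1727  0.      1.5708]
qvel [-0.0012 -0.0012  0.001  -0.0002  0.0003 -0.0006]
effort [-4.00000e-04 -4.05682e+01  2.53920e+01  1.86000e-02  2.00000e-04
 -0.00000e+00]
tcp_pos [0.125  0.5092 0.2304]
tcp_rot [-3.1396 -0.      2.9008]
contact_force [-0.2994 -0.143   0.383 ]
wrist_torque [ 0.0062  0.0062 -0.0156]
finger_gap 0.0855
scene [1.315 0.295 1.008] [[-0.37, 0.93, -0.01], [0.69, 0.27, -0.67], [-0.62, -0.25, -0.74]] 585.5053632729574
top [ 0.425 -0.037  1.134] [[0.03, -1.0, -0.01], [-0.99, -0.02, -0.15], [0.15, 0.02, -0.99]] 450.42807802228185
top tray_center [([0.519, -0.097, 0.024], 0.87), ([0.6, 0.358, 0.029], 0.32)]
top broken_center [([0.34, 0.332, 0.022], 0.9), ([0.52, 0.066, 0.026], 0.84), ([0.339, -0.106, 0.02], 0.76), ([0.336, 0.144, 0.025], 0.72)]
top mat [([0.526, -0.002, 0.004], 0.68)]
top carrier [([0.732, 0.184, 0.093], 0.6), ([0.544, 0.359, 0.009], 0.55)]
top loaded [([0.604, 0.356, 0.031], 0.67)]
top flap [([0.515, -0.418, 0.182], 0.58), ([0.493, -0.401, 0.178], 0.38)]
top cap [([0.612, -0.014, 0.022], 0.66)]
top vial []
top twee
[... 295 characters left out ...]
, 0.83), ([0.351, 0.148, 0.023], 0.74), ([0.345, 0.331, 0.024], 0.71)]
scene mat [([0.55, 0.012, 0.007], 0.66)]
scene carrier [([0.555, 0.362, 0.009], 0.59)]
scene loaded [([0.612, 0.352, 0.03], 0.87), ([0.77, -0.081, 0.043], 0.54)]
scene flap [([0.517, -0.416, 0.181], 0.65)]
scene cap [([0.622, -0.016, 0.017], 0.48), ([0.527, -0.094, 0.027], 0.4)]
scene vial [([0.557, 0.363, 0.01], 0.68), ([0.442, 0.008, 0.023], 0.38), ([0.552, 0.009, 0.006], 0.37)]
scene tweezers [([0.695, 0.042, 0.003], 0.68)]
scene amber [([0.753, -0.202, 0.063], 0.6)]
scene reagent [([0.766, 0.194, 0.092], 0.69), ([0.547, -0.386, 0.154], 0.63)]
scene beaker [([0.77, -0.081, 0.041], 0.77), ([0.531, -0.094, 0.028], 0.45)]
```

View pics/top0.png

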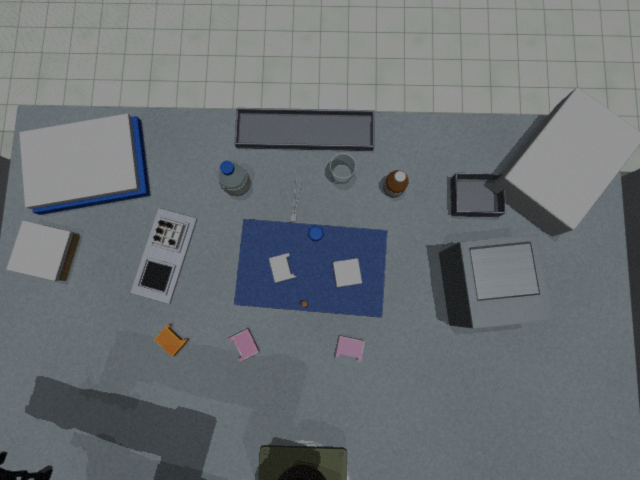

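View pics/scene0.png

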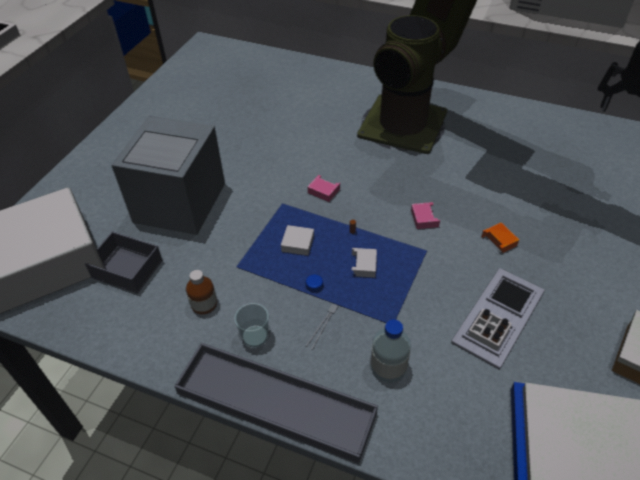

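The top picture shows the broken tray (two stubs) at (282,267) and the whole tray at (348,272), both on the mat. Possible mix-ups:
- **Pink:** look-alikes at (244,344) and (350,347).
- **Orange:** look-alike at (171,340).
- **Loaded tray:** at (170,233).

The empty bay with the black pad is at (157,276), and the flap is at (504,270). I choose the white ones on the mat. Next I'll rectify close crops of the regions that matter.

```bash
cat >> h.py <<'E'
def rect(d,x0,x1,y0,y1,z,s=0.0005):
    # rectified top view at plane z: column = (y1-y)/s , row=(x1-x)/s
    W=int((y1-y0)/s);H=int((x1-x0)/s)
    src=np.float32([proj(d,[x1,y1,z]),proj(d,[x1,y0,z]),proj(d,[x0,y0,z]),proj(d,[x0,y1,z])])
    M=cv2.getPerspectiveTransform(src,np.float32([[0,0],[W,0],[W,H],[0,H]]))
    return cv2.warpPerspective(d['color'],M,(W,H),flags=cv2.INTER_CUBIC)
E
python3 - <<'E'
from h import *
d=dict(np.load('pics/top0.npz'));e=dict(np.load('pics/scene0.npz'))
a=rect(d,.42,.64,-.2,.2,.025); cv2.imwrite('pics/r1.png',a)
for n,dd in(('top',d),('scene',e)):
  a=rect(dd,.42,.64,-.2,.2,.025)
  m=(a.min(axis=2)>110).astype(np.uint8)
  cs,_=cv2.findContours(m,0,2)
  for c in cs:
    if cv2.contourArea(c)<2000: continue
    r=cv2.minAreaRect(c); print(n,'ctr',.64-r[0][1]*.0005,.2-r[0][0]*.0005,'size',np.array(r[1])*.5,r[2])
b=rect(d,.42,.66,.22,.46,.010); cv2.imwrite('pics/r2.png',b)
b=rect(d,.40,.64,-.52,-.28,.18); cv2.imwrite('pics/r3.png',b)
x=np.hstack([cv2.imread('pics/r2.png')[:400,:400],cv2.imread('pics/r3.png')[:400,:400]]);cv2.imwrite('pics/r23.png',x)
E
```

```text
top ctr 0.516753303527832 -0.09620025634765622 size [62.13713455 62.16134262] 79.77783203125
top ctr 0.5249243087768555 0.06500228881835937 size [62.01924896 53.11146164] 73.3007583618164
scene ctr 0.5161874542236329 -0.09734063720703123 size [62.77048874 62.75409317] 79.61113739013672
scene ctr 0.5240319519042969 0.06506440734863281 size [62.88444138 51.46699905] 73.22877502441406
```

```bash
python3 - <<'E'
from h import *
d=save('wrist','w0');R=np.array(d['R']); s=ctrl.state()
C=-R.T@d['t'];print(C,s['tcp_pos'],R.round(2).tolist(),d['fx']); T=Ro.from_euler('xyz',s['tcp_rot']).as_matrix()
print('tool axes',T.round(3).tolist(),'cam in tool',(T.T@(C-s['tcp_pos'])).round(3),'cam z in tool',(T.T@R[2]).round(3),'cam x in tool',(T.T@R[0]).round(3))
E
```

```text
[0.05184598 0.52608265 0.37402139] [0.12520254 0.50983901 0.23130629] [[0.24, 0.97, 0.0], [0.93, -0.23, 0.29], [0.29, -0.07, -0.96]] 385.17345406742396
tool axes [[-0.971, 0.238, -0.0], [0.238, 0.971, -0.0], [0.0, -0.0, -1.0]] cam in tool [ 0.075 -0.002 -0.143] cam z in tool [-0.294  0.001  0.956] cam x in tool [ 0.001  1.    -0.001]
```

View pics/r1.png

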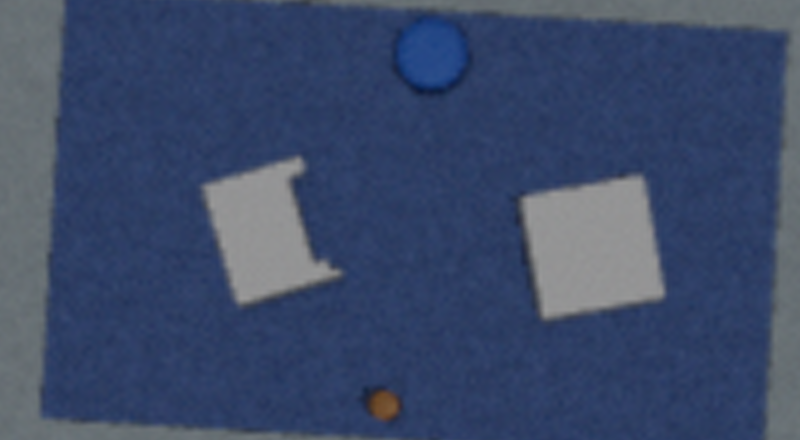

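View pics/r23.png

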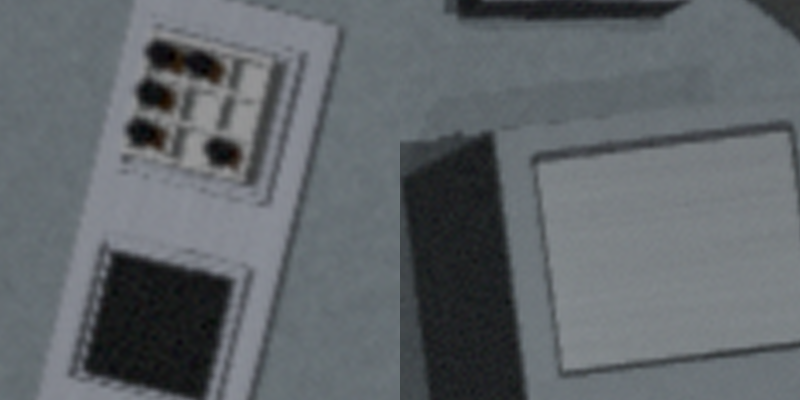

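View pics/w0.png

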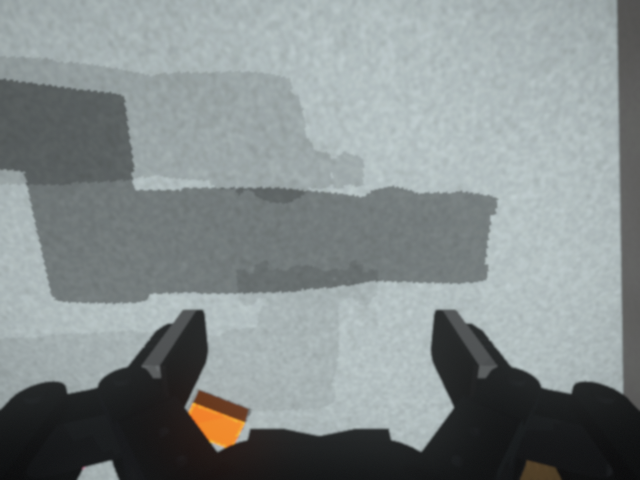

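The crops confirm it. In r1.png the broken tray has its stubs on the −y side (300,157)/(343,273), and the whole tray is a clean square at (593,248). In r23.png the empty bay is nearer, at about (160,325), and the flap's mouth starts at (533,155). First move is half-way to the broken tray.

send_rows:
  plan:
    - [[0.5, -0.98, -0.66, 0, -0.26], [0.5, -0.98, -0.66, 0, -0.26], [0.5, -0.98, -0.66, 0, -0.26], [0.5, -0.98, -0.66, 0, -0.26], [0.5, -0.98, -0.66, 0, -0.26], [0.5, -0.98, -0.66, 0, -0.26], [0.5, -0.98, -0.66, 0, -0.26], [0.5, -0.98, -0.66, 0, -0.26]]

```text
t: 2.02
tcp_pos: [0.3259, 0.288, 0.2315]
tcp_rot: [-3.14, 0.001, -2.866]
contact_force: [0.8, 0.8, -0.6]
finger_gap: 0.064
```

```bash
cat >> h.py <<'E'
def to(x,y,z,phi):
    s=ctrl.state(); T=Ro.from_euler('xyz',s['tcp_rot']).as_matrix(); p=np.array(s['tcp_pos'])
    dl=T.T@(np.array([x,y,z])-p); yaw=np.arctan2(T[1,0],T[0,0]); dy=(np.radians(phi)-yaw+np.pi)%(2*np.pi)-np.pi
    print('t',round(s['t'],2),'tcp',p.round(4),'phi',round(np.degrees(yaw),2),'gap',round(s['finger_gap'],4),'F',np.round(s['contact_force'],2),'q',np.round(s['qpos'],2))
    print('-> norm',np.round(dl/.25,3),'turn',round(-dy/2,3),'dist',round(np.linalg.norm(dl)/.0417,1),'rows; turn rows',round(abs(np.degrees(dy))/7.16,1))
E
python3 -c "
from h import *
to(.523,.070,.12,196.75)"
```

```text
t 2.02 tcp [0.3259 0.288  0.2315] phi -164.2 gap 0.064 F [ 0.78  0.81 -0.56] q [ 0.73  0.11 -0.33  1.13 -0.    0.45]
-> norm [-0.521 -1.053  0.448] turn -0.008 dist 7.5 rows; turn rows 0.1
```

send_rows:
  plan:
    - [[0.5, -0.52, -1, 0.3, -0.008], [0.5, -0.52, -1, 0.3, -0.008], [0.5, -0.52, -1, 0.3, -0.008], [0.5, -0.52, -1, 0.3, -0.008], [0.5, -0.52, -1, 0.3, -0.008], [0.5, -0.52, -1, 0.3, -0.008], [0.5, -0.52, -1, 0.3, -0.008], [0.5, -0.52, -1, 0.3, -0.008], [0.5, -0.52, -1, 0.3, -0.008]]

```text
t: 2.77
tcp_pos: [0.5201, 0.0809, 0.156]
tcp_rot: [-3.14, -0.0, -2.854]
contact_force: [-0.1, -0.2, -0.5]
finger_gap: 0.0639
```

```bash
python3 -c "
from h import *
to(.523,.070,.12,196.75)
d=save('wrist','w1')
a=rect(d,.44,.62,-.14,.16,.025); cv2.imwrite('pics/w1r.png',a)
"
```

```text
t 2.77 tcp [0.5201 0.0809 0.156 ] phi -163.51 gap 0.0639 F [-0.06 -0.23 -0.54] q [ 0.16  0.31 -0.28  0.99 -0.   -0.13]
-> norm [ 0.001 -0.045  0.144] turn -0.002 dist 0.9 rows; turn rows 0.0
```

View pics/w1.png

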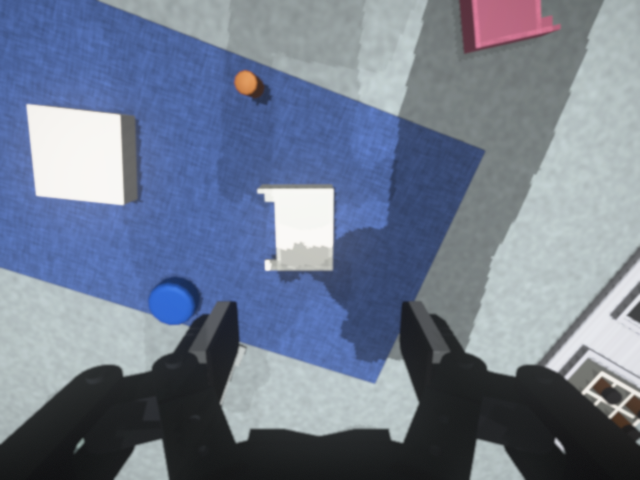

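View pics/w1r.png

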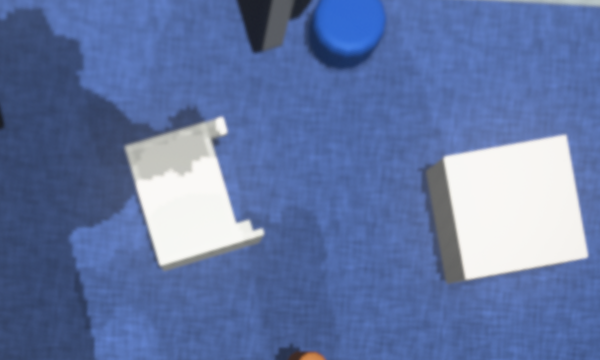

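The wrist view shows the broken tray at about (303,228), with its stubs to the left at (265,190) and (270,265). Both finger pads are clear either side of it. I'll go down and grip.

send_rows:
  plan:
    - [[0.5, 0, -0.048, 0.1, -0.003], [0.5, 0, -0.048, 0.25, -0.003], [0.5, 0, -0.048, 0.4, -0.003], [0.5, 0, -0.048, 0.5, -0.003], [0.5, 0, -0.048, 0.59, -0.003], [0.5, 0, -0.048, 0.59, -0.003], [-1, 0, -0.048, 0.59, -0.003], [-1, 0, -0.048, 0.59, -0.003], [-1, 0, -0.048, 0.59, -0.003], [-1, 0, -0.048, 0.59, -0.003], [-1, 0, -0.048, 0.59, -0.003]]

```text
t: 3.73
tcp_pos: [0.524, 0.071, 0.0109]
tcp_rot: [-3.141, 0.003, -2.845]
contact_force: [-0.9, -0.9, 6.1]
finger_gap: 0.041
```

```bash
python3 -c "
from h import *
to(.523,.070,.26,187.3)
d=dict(np.load('pics/top0.npz')); e=dict(np.load('pics/scene0.npz'))
for n,dd in (('t',d),('s',e)):
  b=rect(dd,.40,.64,-.54,-.30,.18); cv2.imwrite('pics/box_'+n+'.png',b)
x=np.hstack([rect(d,.42,.61,-.51,-.32,.18),rect(e,.42,.61,-.51,-.32,.18)]);cv2.imwrite('pics/box2.png',x)
"
```

```text
t 3.73 tcp [0.524  0.071  0.0109] phi -163.03 gap 0.041 F [-0.93 -0.86  6.12] q [ 0.14  0.46 -0.48  0.63 -0.   -0.16]
-> norm [ 0.002 -0.004 -0.996] turn 0.084 dist 6.0 rows; turn rows 1.4
```

View pics/box2.png

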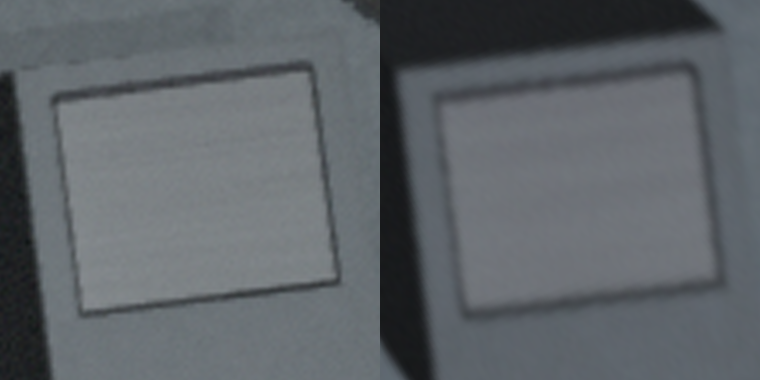

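Gripped at a 41 mm gap. In box2.png the mouth corners (53,97), (311,65), (340,283) and (80,315) put its centre at (0.515, −0.418), turned by 7.1°, and both cameras agree. I'll lift and carry the tray there.

send_rows:
  plan:
    - [[-1, 0, 0, -0.15, 0], [-1, 0, 0, -0.3, 0], [-1, 0, 0, -0.46, 0], [-1, 0, 0, -0.62, 0], [-1, 0.03, -0.08, -0.76, 0.04], [-1, 0.07, -0.22, -0.88, 0.08], [-1, 0.13, -0.38, -0.92, 0.086], [-1, 0.19, -0.54, -0.94, 0.086], [-1, 0.24, -0.7, -0.96, 0.086], [-1, 0.29, -0.85, -0.96, 0.086], [-1, 0.313, -0.928, -0.96, 0.086]]

```text
t: 4.65
tcp_pos: [0.5159, -0.1773, 0.2524]
tcp_rot: [-3.139, 0.006, -3.02]
contact_force: [-0.4, 0.1, -0.9]
finger_gap: 0.0404
```

```bash
python3 -c "
from h import *
to(.510,-.419,.25,187.1)"
```

```text
t 4.65 tcp [ 0.5159 -0.1773  0.2524] phi -173.03 gap 0.0404 F [-0.4   0.14 -0.94] q [-0.33  0.28 -0.05  1.23 -0.   -0.45]
-> norm [ 0.141 -0.957  0.012] turn -0.001 dist 5.8 rows; turn rows 0.0
```

send_rows:
  plan:
    - [[-1, 0.03, -0.16, 0, 0], [-1, 0.06, -0.32, 0, 0], [-1, 0.08, -0.48, 0, 0], [-1, 0.1, -0.64, 0, 0], [-1, 0.13, -0.8, 0, 0], [-1, 0.14, -0.92, 0, 0], [-1, 0.141, -0.957, 0, 0], [-1, 0.141, -0.957, 0, 0]]

```text
t: 5.32
tcp_pos: [0.5095, -0.4218, 0.2525]
tcp_rot: [-3.138, 0.006, -3.023]
contact_force: [0.1, -0.1, 0.2]
finger_gap: 0.0405
```

```bash
python3 -c "
from h import *
to(.510,-.419,.10,187.1); save('wrist','w2');save('scene','s2')"
```

```text
t 5.32 tcp [ 0.5095 -0.4218  0.2525] phi -173.23 gap 0.0405 F [ 0.06 -0.07  0.18] q [-0.69  0.49  0.28  1.35  0.   -0.81]
-> norm [0.    0.013 0.61 ] turn -0.003 dist 3.7 rows; turn rows 0.0
```

View pics/w2.png

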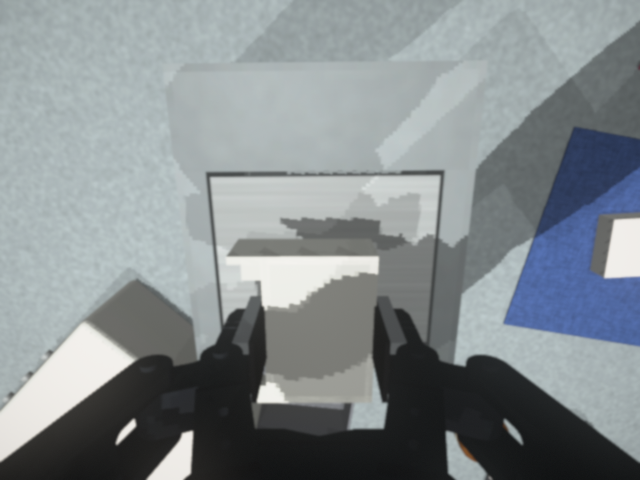

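View pics/s2.png

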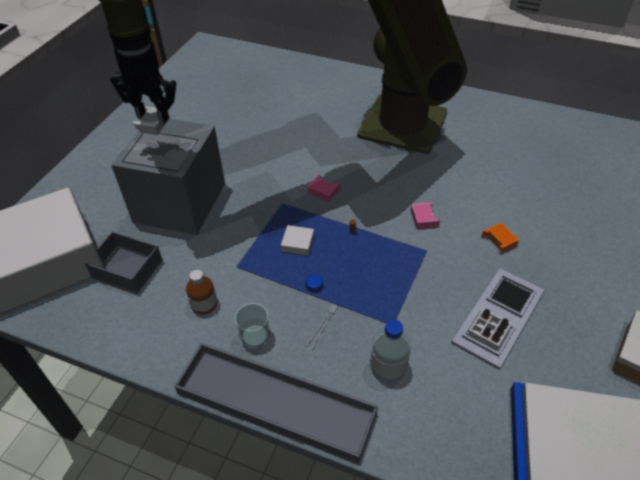

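The tray is centred over the mouth: its front edge is at row 250, and the mouth edges are at columns 208 and 443. I'll push the flap down with it and let go.

send_rows:
  plan:
    - [[-1, 0, 0.013, 0.12, 0], [-1, 0, 0.013, 0.24, 0], [-1, 0, 0.013, 0.36, 0], [-1, 0, 0.013, 0.48, 0], [-1, 0, 0.013, 0.58, 0], [-1, 0, 0.013, 0.63, 0], [-1, 0, 0.013, 0.63, 0]]

```text
t: 6.0
tcp_pos: [0.5105, -0.4161, 0.0949]
tcp_rot: [-3.135, 0.005, -3.019]
contact_force: [-1.2, -7.3, -1.2]
finger_gap: 0.0403
```

```bash
python3 -c "
from h import *
to(.510,-.419,.095,187.1); save('wrist','w3')"
```

```text
t 6.0 tcp [ 0.5105 -0.4161  0.0949] phi -172.99 gap 0.0403 F [-1.23 -7.31 -1.16] q [-0.68  0.56 -0.03  0.98 -0.   -0.81]
-> norm [ 0.003 -0.011 -0.   ] turn -0.001 dist 0.1 rows; turn rows 0.0
```

View pics/w3.png

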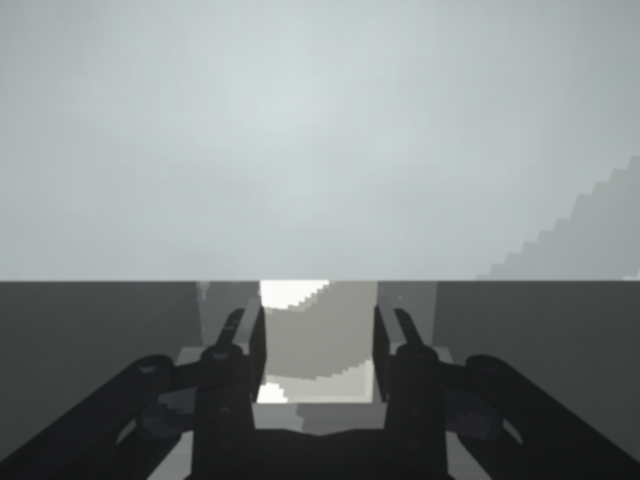

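send_rows:
  plan:
    - [[0.5, 0, 0, 0, 0], [0.5, 0, 0, 0, 0], [0.5, 0, 0, 0, 0], [0.5, 0, 0, 0, 0], [0.5, 0, 0, 0, 0], [0.5, 0, 0, 0, 0]]

```text
t: 6.55
tcp_pos: [0.5121, -0.42, 0.0982]
tcp_rot: [-3.123, 0.006, -3.019]
contact_force: [0.6, -14.8, -1.3]
finger_gap: 0.0636
```

```bash
python3 -c "
from h import *
to(.510,-.419,.095,187.1); save('wrist','w4')"
```

```text
t 6.55 tcp [ 0.5121 -0.42    0.0982] phi -173.0 gap 0.0636 F [  0.56 -14.82  -1.27] q [-0.68  0.55 -0.03  0.97 -0.01 -0.81]
-> norm [0.008 0.005 0.013] turn -0.001 dist 0.1 rows; turn rows 0.0
```

View pics/w4.png

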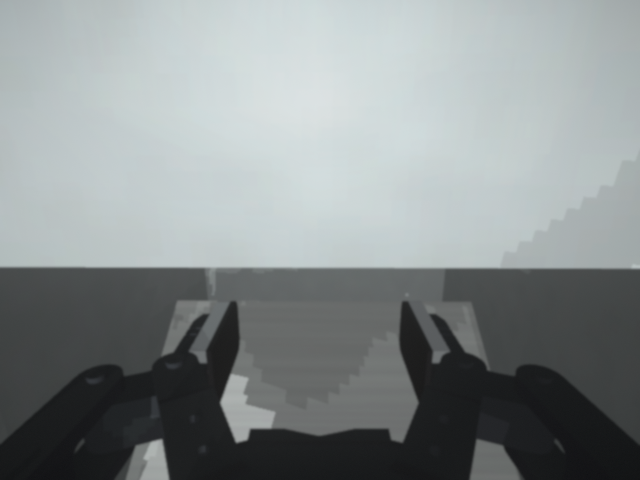

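The tray is no longer between the pads, and only the inclined flap shows below, with its free edge at row 300. There is a 15 N sideways force that I don't want to increase, so I'll go straight up.

send_rows:
  plan:
    - [[0.5, 0, 0, -0.06, 0], [0.5, 0, 0, -0.15, 0], [0.5, 0, 0, -0.27, 0], [0.5, 0, 0, -0.42, 0], [0.5, 0, 0, -0.56, 0], [0.5, 0, 0, -0.66, 0], [0.5, 0, 0, -0.66, 0], [0.5, 0, 0, -0.66, 0]]

```text
t: 7.27
tcp_pos: [0.512, -0.4158, 0.2662]
tcp_rot: [-3.12, 0.01, -3.017]
contact_force: [-0.0, 0.0, -0.9]
finger_gap: 0.064
```

```bash
python3 -c "
from h import *
to(.510,-.419,.25,187.1); save('wrist','w5'); save('scene','s5')
import cv2
a=cv2.imread('pics/s5.png')[60:260,60:330]; cv2.imwrite('pics/s5c.png',cv2.resize(a,None,fx=2.5,fy=2.5))"
```

```text
t 7.27 tcp [ 0.512  -0.4158  0.2662] phi -172.86 gap 0.064 F [-0.01  0.04 -0.89] q [-0.68  0.47  0.28  1.35 -0.01 -0.8 ]
-> norm [ 0.01  -0.01   0.065] turn 0.0 dist 0.4 rows; turn rows 0.0
```

View pics/w5.png

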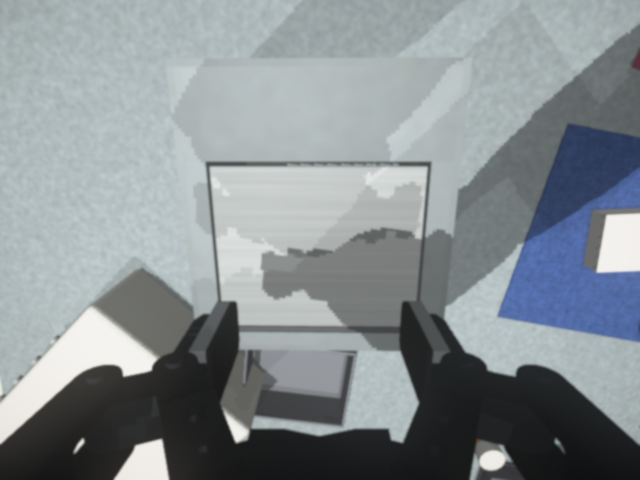

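View pics/s5c.png

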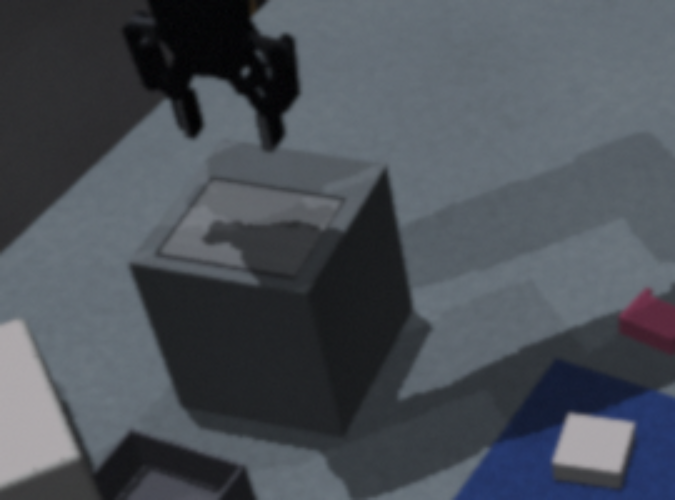

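The flap has sprung shut level with nothing on it, so the broken tray is inside. 

For the turn-over, the tool always points down, so I'll grip the whole tray near its robot-side end and lift it. Then I'll ease the grip so the far end swings down and the tray hangs on edge. After that I'll stand it on the mat and tip it over, wells up.

```bash
python3 -c "
from h import *
to(.484,-.103,.2,190.2)"
```

```text
t 7.37 tcp [ 0.5105 -0.4153  0.2626] phi -172.9 gap 0.064 F [ 0.85  0.17 -0.11] q [-0.68  0.48  0.28  1.35 -0.01 -0.8 ]
-> norm [-0.048  1.257  0.23 ] turn -0.027 dist 7.7 rows; turn rows 0.4
```

send_rows:
  plan:
    - [[0.76, -0.01, 0.15, -0.02, -0.027], [0.76, -0.02, 0.31, 0, -0.027], [0.76, -0.02, 0.47, 0, -0.027], [0.76, -0.03, 0.63, 0.05, -0.027], [0.76, -0.04, 0.79, 0.12, -0.027], [0.76, -0.04, 0.93, 0.2, -0.027], [0.76, -0.048, 1, 0.3, -0.027], [0.76, -0.048, 1, 0.35, -0.027], [0.76, -0.048, 1, 0.35, -0.027]]

```text
t: 8.12
tcp_pos: [0.4879, -0.164, 0.1663]
tcp_rot: [-3.129, -0.004, -2.961]
contact_force: [-1.5, -0.2, -0.4]
finger_gap: 0.0751
```

```bash
python3 -c "
from h import *
to(.484,-.103,.1,190.2)
d=save('wrist','w6'); a=rect(d,.44,.6,-.2,.0,.025,.0004);cv2.imwrite('pics/w6r.png',a)"
```

```text
t 8.12 tcp [ 0.4879 -0.164   0.1663] phi -169.62 gap 0.0751 F [-1.51 -0.19 -0.39] q [-0.32  0.28 -0.29  1.   -0.01 -0.5 ]
-> norm [-0.03   0.246  0.262] turn 0.002 dist 2.2 rows; turn rows 0.0
```

View pics/w6r.png

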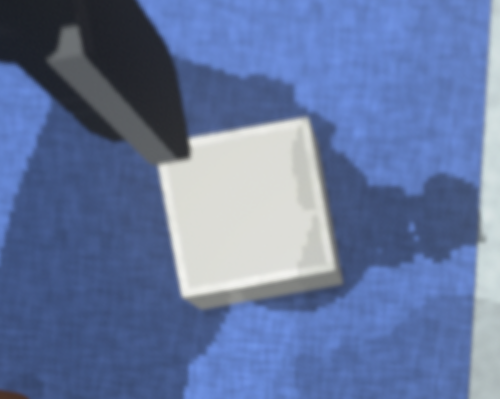

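The rectified view puts the tray centre at (0.517, −0.098), within 1 mm of the earlier fix. I'll move over its near end, go down and grip.

send_rows:
  plan:
    - [[0.76, -0.02, 0.12, 0.05, 0.002], [0.76, -0.03, 0.24, 0.12, 0.002], [0.76, -0.03, 0.243, 0.25, 0.002], [0.76, -0.03, 0.243, 0.4, 0.002], [0.76, -0.03, 0.243, 0.52, 0.002], [0.76, -0.03, 0.243, 0.625, 0.002], [0.76, -0.03, 0.243, 0.625, 0.002]]

```text
t: 8.75
tcp_pos: [0.4826, -0.1062, 0.0073]
tcp_rot: [-3.131, -0.009, -2.967]
contact_force: [-1.3, 0.3, 0.4]
finger_gap: 0.0752
```

```bash
python3 -c "
from h import *
to(.4843,-.1038,.01,190.2)"
```

```text
t 8.75 tcp [ 0.4826 -0.1062  0.0073] phi -169.99 gap 0.0752 F [-1.27  0.27  0.36] q [-0.21  0.42 -0.56  0.59 -0.01 -0.38]
-> norm [-0.008  0.008 -0.011] turn -0.002 dist 0.1 rows; turn rows 0.0
```

send_rows:
  plan:
    - [[0.76, -0.009, 0.008, -0.01, -0.002], [0.76, -0.009, 0.008, -0.01, -0.002], [0.38, -0.009, 0.008, -0.01, -0.002], [0.38, -0.009, 0.008, -0.01, -0.002], [0.38, -0.009, 0.008, -0.01, -0.002], [0.38, -0.009, 0.008, -0.01, -0.002]]

```text
t: 9.25
tcp_pos: [0.4865, -0.1042, 0.0123]
tcp_rot: [-3.129, -0.005, -2.963]
contact_force: [-0.9, 1.0, 6.4]
finger_gap: 0.0599
```

send_rows:
  plan:
    - [[0.38, 0, 0, -0.06, 0], [0.38, 0, 0, -0.12, 0], [0.38, 0, 0, -0.18, 0], [0.38, 0, 0, -0.22, 0], [0.38, 0, 0, -0.22, 0]]

```text
t: 9.67
tcp_pos: [0.4896, -0.1042, 0.071]
tcp_rot: [-3.126, 0.002, -2.963]
contact_force: [-0.4, -0.3, -0.6]
finger_gap: 0.0598
```

```bash
python3 -c "
from h import *
to(.4843,-.1038,.06,190.2)
d=save('wrist','w7'); d=save('scene','s7')
a=d['color'][180:300,230:350]; cv2.imwrite('pics/s7c.png',cv2.resize(a,None,fx=4,fy=4))"
```

```text
t 9.67 tcp [ 0.4896 -0.1042  0.071 ] phi -169.77 gap 0.0598 F [-0.38 -0.28 -0.58] q [-0.2   0.34 -0.48  0.74 -0.01 -0.38]
-> norm [0.021 0.006 0.044] turn 0.0 dist 0.3 rows; turn rows 0.0
```

View pics/w7.png

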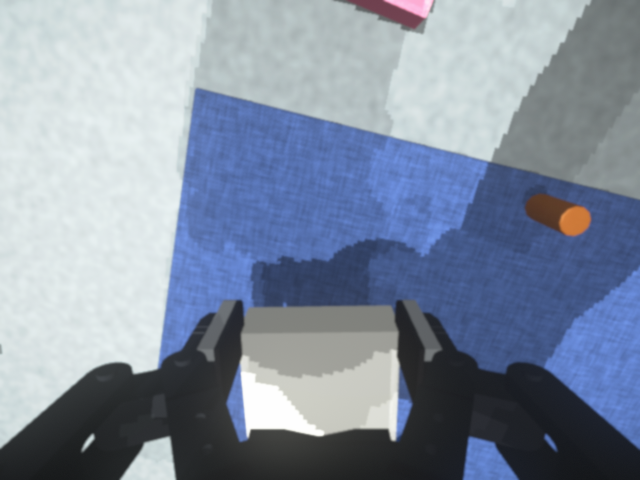

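View pics/s7c.png

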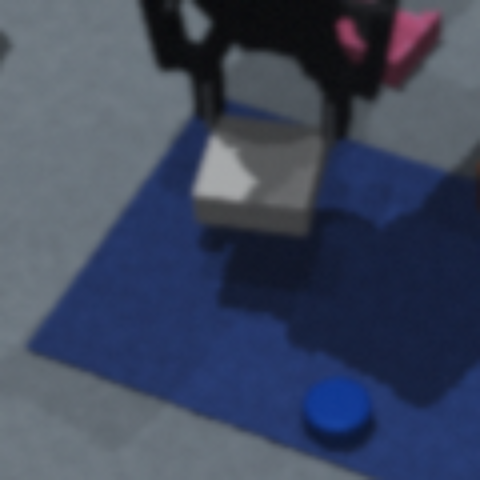

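Lifted level at a 59.8 mm gap. The scene crop shows the tray horizontal, with its far edge at (255,215). I'll ease the grip in small steps.

send_rows:
  plan:
    - [[0.4, 0, 0, 0, 0], [0.4, 0, 0, 0, 0], [0.41, 0, 0, 0, 0], [0.41, 0, 0, 0, 0]]

```text
t: 10.1
tcp_pos: [0.4873, -0.1037, 0.068]
tcp_rot: [-3.128, -0.003, -2.963]
contact_force: [-0.7, 0.1, -0.0]
finger_gap: 0.0605
```

```bash
cat >> h.py <<'E'
def look(n,c=(180,300,230,350),k=4):
    d=save('scene',n); a=d['color'][c[0]:c[1],c[2]:c[3]]; cv2.imwrite(f'pics/{n}c.png',cv2.resize(a,None,fx=k,fy=k,interpolation=cv2.INTER_CUBIC)); return d
E
python3 -c "
from h import *
to(.4843,-.1038,.06,190.2); look('s8')"
```

```text
t 10.1 tcp [ 0.4873 -0.1037  0.068 ] phi -169.77 gap 0.0605 F [-0.73  0.07 -0.03] q [-0.2   0.34 -0.48  0.74 -0.01 -0.38]
-> norm [0.012 0.002 0.032] turn 0.0 dist 0.2 rows; turn rows 0.0
```

View pics/s8c.png

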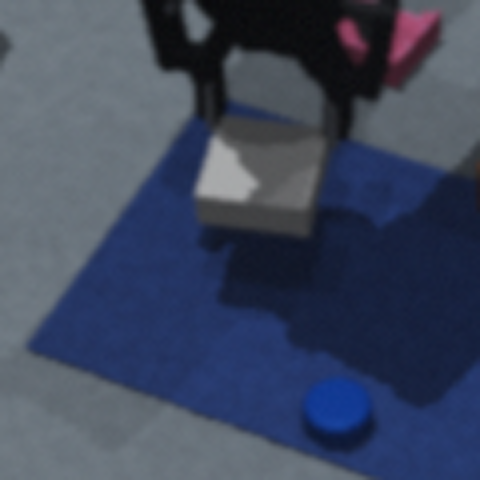

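send_rows:
  plan:
    - [[0.42, 0, 0, 0, 0], [0.42, 0, 0, 0, 0], [0.425, 0, 0, 0, 0], [0.425, 0, 0, 0, 0]]

```text
t: 10.48
tcp_pos: [0.4873, -0.1037, 0.068]
tcp_rot: [-3.128, -0.003, -2.963]
contact_force: [0.9, 0.2, -0.1]
finger_gap: 0.0609
```

```bash
python3 -c "
from h import *
to(.4843,-.1038,.06,190.2); look('s9')"
```

```text
t 10.48 tcp [ 0.4873 -0.1037  0.068 ] phi -169.77 gap 0.0609 F [ 0.86  0.24 -0.06] q [-0.2   0.34 -0.48  0.74 -0.01 -0.38]
-> norm [0.012 0.002 0.032] turn 0.0 dist 0.2 rows; turn rows 0.0
```

View pics/s9c.png

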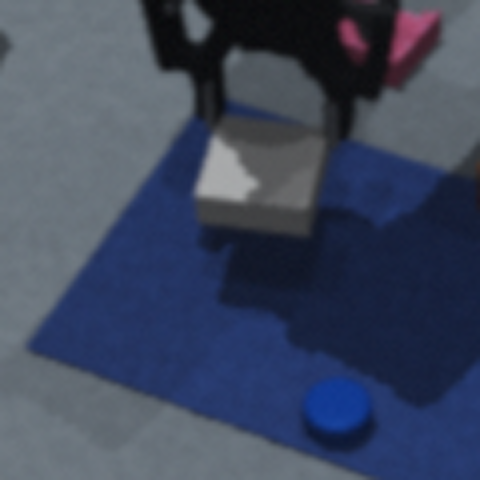

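send_rows:
  plan:
    - [[0.43, 0, 0, 0, 0], [0.43, 0, 0, 0, 0], [0.435, 0, 0, 0, 0], [0.435, 0, 0, 0, 0]]

```text
t: 10.87
tcp_pos: [0.4874, -0.1037, 0.068]
tcp_rot: [-3.128, -0.003, -2.963]
contact_force: [0.2, -1.1, 1.2]
finger_gap: 0.0617
```

```bash
python3 -c "
from h import *
to(.4843,-.1038,.06,190.2); look('s10')"
```

```text
t 10.87 tcp [ 0.4874 -0.1037  0.068 ] phi -169.76 gap 0.0617 F [ 0.16 -1.08  1.17] q [-0.2   0.34 -0.48  0.74 -0.01 -0.38]
-> norm [0.012 0.002 0.032] turn 0.0 dist 0.2 rows; turn rows 0.0
```

View pics/s10c.png

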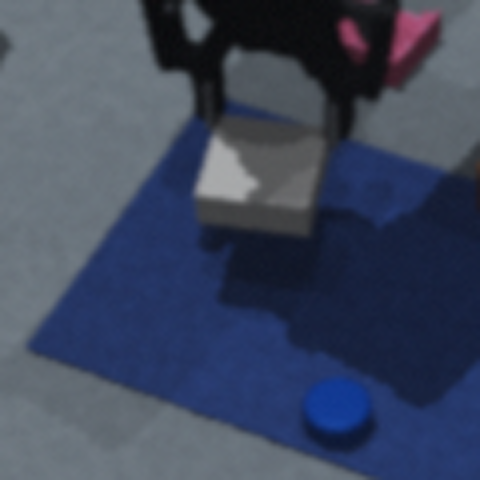

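send_rows:
  plan:
    - [[0.438, 0, 0, 0, 0], [0.438, 0, 0, 0, 0], [0.438, 0, 0, 0, 0]]

```text
t: 11.17
tcp_pos: [0.4874, -0.1037, 0.068]
tcp_rot: [-3.128, -0.003, -2.963]
contact_force: [1.0, 0.2, -0.0]
finger_gap: 0.0615
```

```bash
python3 -c "
from h import *
to(.4843,-.1038,.06,190.2); look('s11')"
```

```text
t 11.17 tcp [ 0.4874 -0.1037  0.068 ] phi -169.77 gap 0.0615 F [ 0.97  0.19 -0.03] q [-0.2   0.34 -0.48  0.74 -0.01 -0.38]
-> norm [0.012 0.002 0.032] turn 0.0 dist 0.2 rows; turn rows 0.0
```

View pics/s11c.png

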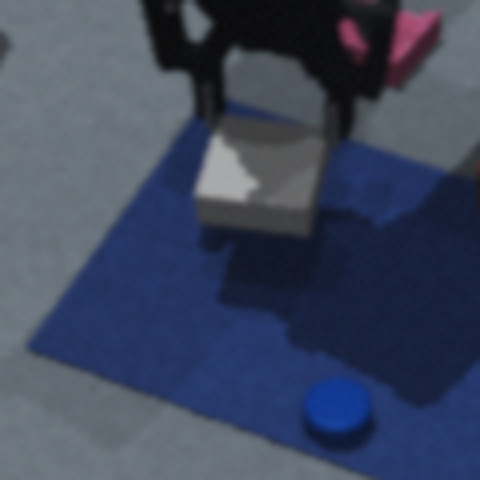

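send_rows:
  plan:
    - [[0.442, 0, 0, 0, 0], [0.442, 0, 0, 0, 0], [0.445, 0, 0, 0, 0], [0.445, 0, 0, 0, 0]]

```text
t: 11.55
tcp_pos: [0.4874, -0.1037, 0.068]
tcp_rot: [-3.128, -0.003, -2.963]
contact_force: [-0.5, -0.4, -1.3]
finger_gap: 0.0617
```

```bash
python3 -c "
from h import *
to(.4843,-.1038,.06,190.2); look('s12')"
```

```text
t 11.55 tcp [ 0.4874 -0.1037  0.068 ] phi -169.77 gap 0.0617 F [-0.51 -0.39 -1.32] q [-0.2   0.34 -0.48  0.74 -0.01 -0.38]
-> norm [0.012 0.002 0.032] turn 0.0 dist 0.2 rows; turn rows 0.0
```

View pics/s12c.png

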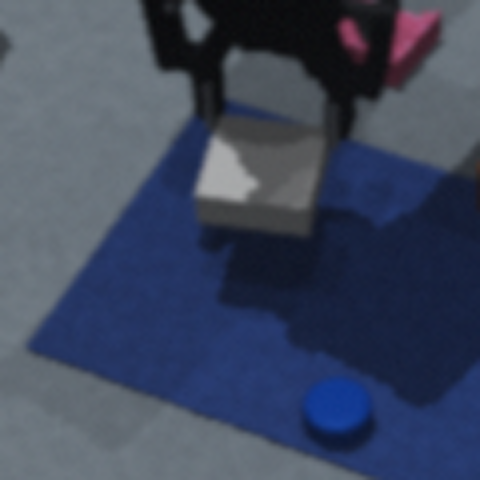

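send_rows:
  plan:
    - [[0.448, 0, 0, 0, 0], [0.448, 0, 0, 0, 0], [0.45, 0, 0, 0, 0], [0.45, 0, 0, 0, 0]]

```text
t: 11.93
tcp_pos: [0.4874, -0.1037, 0.0681]
tcp_rot: [-3.128, -0.003, -2.963]
contact_force: [0.3, -0.0, 0.5]
finger_gap: 0.062
```

```bash
python3 -c "
from h import *
to(.4843,-.1038,.06,190.2); look('s13')"
```

```text
t 11.93 tcp [ 0.4874 -0.1037  0.0681] phi -169.77 gap 0.062 F [ 0.31 -0.05  0.52] q [-0.2   0.34 -0.48  0.74 -0.01 -0.38]
-> norm [0.012 0.002 0.032] turn 0.0 dist 0.2 rows; turn rows 0.0
```

View pics/s13c.png

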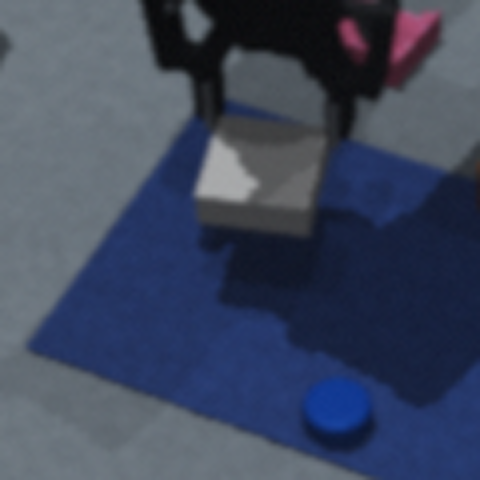

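send_rows:
  plan:
    - [[0.452, 0, 0, 0, 0], [0.452, 0, 0, 0, 0], [0.454, 0, 0, 0, 0], [0.454, 0, 0, 0, 0]]

```text
t: 12.32
tcp_pos: [0.4874, -0.1037, 0.0681]
tcp_rot: [-3.128, -0.002, -2.963]
contact_force: [-0.5, 0.0, -0.3]
finger_gap: 0.062
```

```bash
python3 -c "
from h import *
to(.4843,-.1038,.06,190.2); look('s14')"
```

```text
t 12.32 tcp [ 0.4874 -0.1037  0.0681] phi -169.76 gap 0.062 F [-0.48  0.03 -0.26] q [-0.2   0.34 -0.48  0.74 -0.01 -0.38]
-> norm [0.012 0.002 0.032] turn 0.0 dist 0.2 rows; turn rows 0.0
```

View pics/s14c.png

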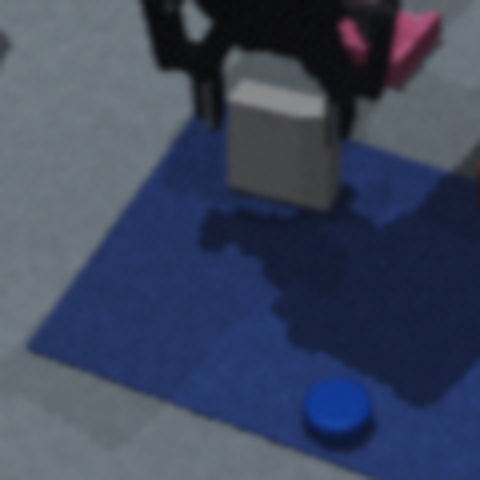

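It swung down. The crop shows the tray hanging on edge with the closed floor face towards the scene camera. I'll tighten the grip and look closely.

send_rows:
  plan:
    - [[0.42, 0, 0, 0, 0], [0.4, 0, 0, 0, 0], [0.4, 0, 0, 0, 0]]

```text
t: 12.62
tcp_pos: [0.4874, -0.1037, 0.0681]
tcp_rot: [-3.128, -0.002, -2.963]
contact_force: [0.2, 0.3, 0.1]
finger_gap: 0.0598
```

```bash
python3 -c "
from h import *
to(.4843,-.1038,.06,190.2); d=look('s15'); save('wrist','w15')
a=cv2.imread('pics/w15.png')[240:480,160:480]; b=cv2.resize(a,(540,400)); c=cv2.imread('pics/s15c.png'); 
cv2.imwrite('pics/c15.png',np.hstack([cv2.resize(b,(400,300)),cv2.resize(c,(300,300))]))"
```

```text
t 12.62 tcp [ 0.4874 -0.1037  0.0681] phi -169.77 gap 0.0598 F [0.23 0.26 0.15] q [-0.2   0.34 -0.48  0.74 -0.01 -0.38]
-> norm [0.012 0.002 0.032] turn 0.0 dist 0.2 rows; turn rows 0.0
```

View pics/c15.png

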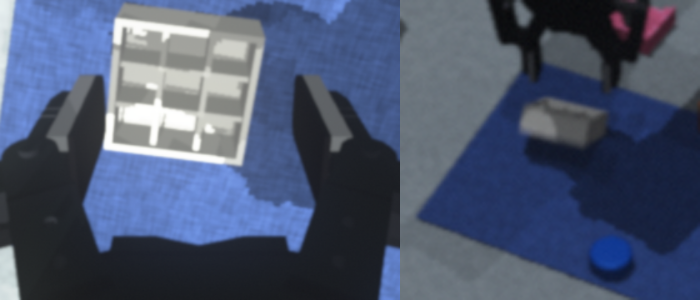

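The tray slipped out while the pads closed, but the wrist view (left) shows its wells facing up towards the camera. It may still be moving, so I'll look again.

```bash
python3 -c "
from h import *
import time
for i in range(4): ctrl and read_camera('top')
d=look('s16'); save('wrist','w16')
a=cv2.imread('pics/w16.png')[240:480,160:480]; c=cv2.imread('pics/s16c.png'); 
cv2.imwrite('pics/c16.png',np.hstack([cv2.resize(a,(400,300)),cv2.resize(c,(300,300))]))"
```

```text
(no output)
```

View pics/c16.png

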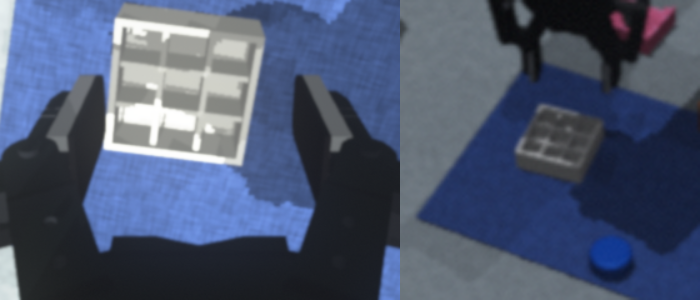

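It settled flat on the mat with wells up. I'll rise and measure its new pose.

send_rows:
  plan:
    - [[0.76, 0, 0, -0.15, 0], [0.76, 0, 0, -0.3, 0], [0.76, 0, 0, -0.4, 0], [0.76, 0, 0, -0.4, 0], [0.76, 0, 0, -0.4, 0]]

```text
t: 13.43
tcp_pos: [0.4889, -0.1026, 0.1698]
tcp_rot: [-3.126, 0.002, -2.963]
contact_force: [-0.7, -0.9, -0.5]
finger_gap: 0.0748
```

```bash
python3 -c "
from h import *
to(.48,-.1,.1,190.2); d=save('wrist','w17'); e=save('top','t17')
a=rect(d,.38,.54,-.18,.02,.025,.0005);b=rect(e,.38,.54,-.18,.02,.025,.0005)
cv2.imwrite('pics/c17.png',np.hstack([a,b]))
x=np.hstack([rect(e,.44,.60,.29,.45,.014,.0004),rect(e,.44,.60,.29,.45,.018,.0004)]);cv2.imwrite('pics/bay17.png',x)"
```

```text
t 13.43 tcp [ 0.4889 -0.1026  0.1698] phi -169.76 gap 0.0748 F [-0.68 -0.87 -0.52] q [-0.2   0.25 -0.32  0.99 -0.01 -0.38]
-> norm [0.034 0.021 0.279] turn 0.0 dist 1.7 rows; turn rows 0.0
```

View pics/c17.png

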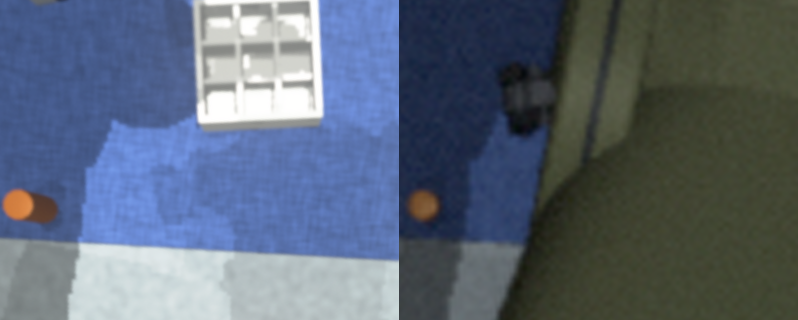

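View pics/bay17.png

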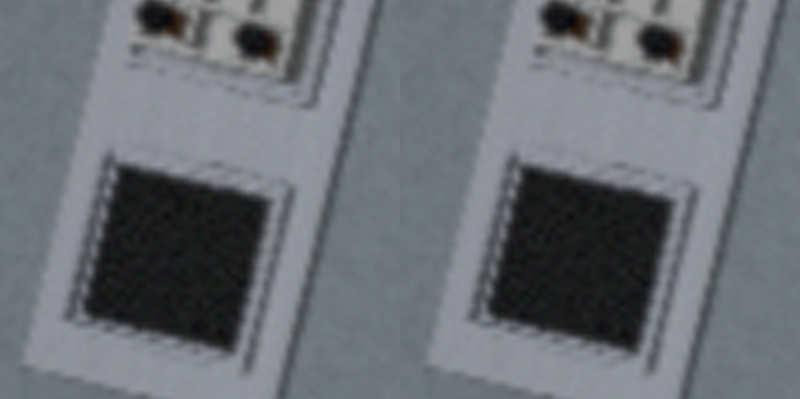

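```bash
python3 -c "
from h import *
d=dict(np.load('pics/w17.npz')); a=rect(d,.43,.57,-.18,-.02,.025,.0004);cv2.imwrite('pics/c18.png',cv2.resize(a,None,fx=1.5,fy=1.5))
print(a.shape)
e=dict(np.load('pics/top0.npz')); f=dict(np.load('pics/scene0.npz'))
for n,dd in(('top',e),('scn',f)):
  b=rect(dd,.44,.60,.27,.45,.010,.0004); m=(b.max(axis=2)<65).astype(np.uint8); cv2.imwrite('pics/m_'+n+'.png',np.hstack([b,cv2.cvtColor(m*255,8)]))
  cs,_=cv2.findContours(m,0,2)
  for c in cs:
    if cv2.contourArea(c)<8000: continue
    r=cv2.minAreaRect(c); print(n,'ctr',.60-r[0][1]*.0004,.45-r[0][0]*.0004,np.array(r[1])*.4,r[2])
"
```

```text
(349, 400, 3)
top ctr 0.4973914672851562 0.38131232910156254 [62.95905151 63.13841553] 13.690048217773438
scn ctr 0.49052578124999996 0.38169744873046874 [62.53864746 66.63605957] 13.781596183776855
```

View pics/c18.png

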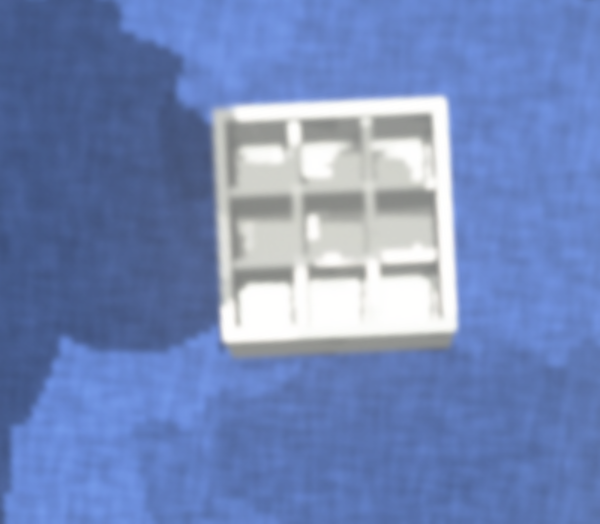

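View pics/m_scn.png

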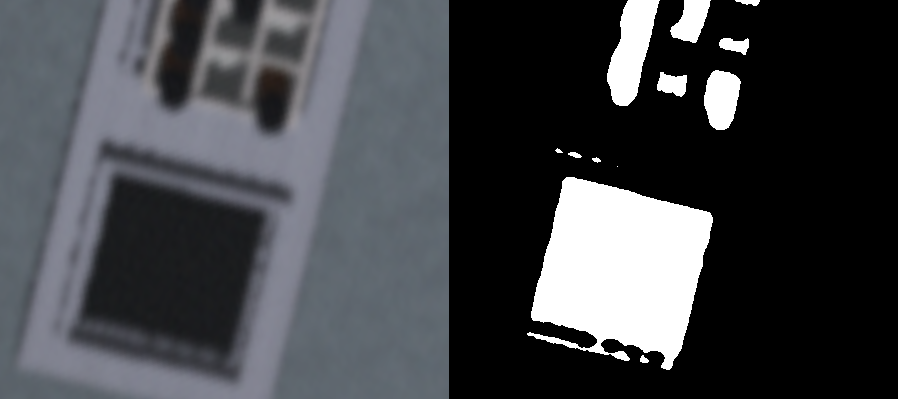

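```bash
python3 -c "
from h import *
d=dict(np.load('pics/w7.npz'))
T=Ro.from_euler('xyz',[-3.126,.002,-2.963]).as_matrix(); p=np.array([.4896,-.1042,.071])
for z in (.01,0,-.005,-.01,-.015,-.02):
  print(z,[proj(d,p+T@np.array([x,y,z])).round(0) for x,y in ((.011,-.03),(-.011,-.03),(.011,.03),(-.011,.03))])
a=cv2.imread('pics/w7.png')[270:400,180:460];cv2.imwrite('pics/w7z.png',cv2.resize(a,None,fx=2.8,fy=2.8,interpolation=cv2.INTER_CUBIC))
"
```

```text
0.01 [array([252., 281.]), array([255., 327.]), array([392., 281.]), array([389., 327.])]
0 [array([248., 291.]), array([251., 339.]), array([397., 291.]), array([394., 339.])]
-0.005 [array([246., 296.]), array([249., 346.]), array([399., 296.]), array([396., 346.])]
-0.01 [array([243., 302.]), array([247., 353.]), array([402., 302.]), array([398., 353.])]
-0.015 [array([241., 308.]), array([244., 360.]), array([405., 308.]), array([401., 360.])]
-0.02 [array([238., 315.]), array([242., 368.]), array([408., 315.]), array([404., 368.])]
```

View pics/w7z.png

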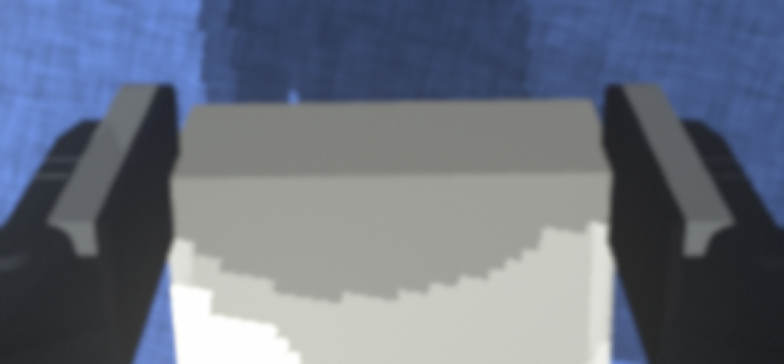

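The pads' tips show at row 300, so at this opening they stand about 9 mm behind the TCP, and that earlier grip was shallow. The tray is now at (0.511, −0.109), turned 2.7°. I'll move over its middle and down with that allowance.

```bash
python3 -c "
from h import *
to(.511,-.109,.004,182.7)"
```

```text
t 13.53 tcp [ 0.4867 -0.1022  0.1673] phi -169.77 gap 0.0752 F [ 0.17  0.11 -0.65] q [-0.2   0.25 -0.33  0.99 -0.01 -0.38]
-> norm [-0.093 -0.035  0.653] turn 0.066 dist 4.0 rows; turn rows 1.1
```

send_rows:
  plan:
    - [[0.78, -0.093, -0.035, 0.1, 0.05], [0.78, -0.093, -0.035, 0.2, 0.066], [0.78, -0.093, -0.035, 0.35, 0.066], [0.78, -0.093, -0.035, 0.45, 0.066], [0.78, -0.093, -0.035, 0.5, 0.066], [0.78, -0.093, -0.035, 0.5, 0.066]]

```text
t: 14.03
tcp_pos: [0.506, -0.1074, 0.0373]
tcp_rot: [-3.131, -0.013, -3.095]
contact_force: [-0.2, 0.7, 0.0]
finger_gap: 0.076
```

```bash
python3 -c "
from h import *
to(.511,-.109,.004,182.7); save('wrist','w19')"
```

```text
t 14.03 tcp [ 0.506  -0.1074  0.0373] phi -177.33 gap 0.076 F [-0.21  0.71  0.02] q [-0.2   0.42 -0.46  0.7  -0.01 -0.25]
-> norm [-0.021 -0.006  0.133] turn -0.0 dist 0.8 rows; turn rows 0.0
```

View pics/w19.png

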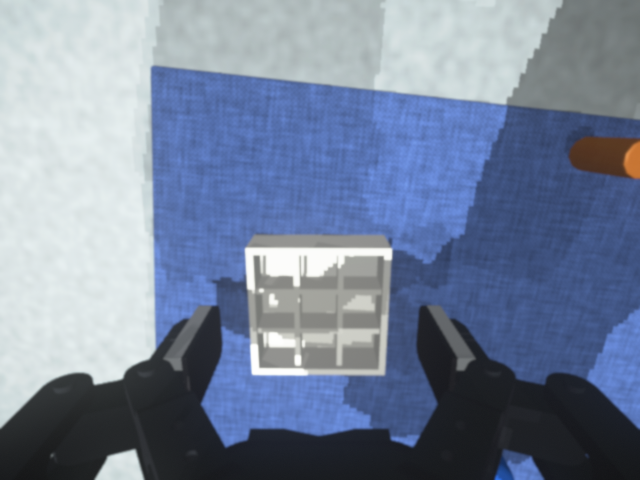

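The tray sits squarely between the pads (245–392 columns against pads at 220/420). Going down and gripping.

send_rows:
  plan:
    - [[0.78, -0.02, -0.006, 0.08, 0], [0.78, -0.021, -0.006, 0.133, 0], [0.78, -0.021, -0.006, 0.133, 0], [0.4, -0.021, -0.006, 0.133, 0], [-1, -0.021, -0.006, 0.133, 0], [-1, -0.021, -0.006, 0.133, 0], [-1, -0.021, -0.006, 0.133, 0], [-1, -0.021, -0.006, 0.133, 0]]

```text
t: 14.75
tcp_pos: [0.5136, -0.1096, 0.0071]
tcp_rot: [-3.13, -0.007, -3.095]
contact_force: [-0.6, 0.4, 4.2]
finger_gap: 0.0604
```

```bash
python3 -c "
from h import *
to(.495,.381,.15,166.5)"
```

```text
t 14.75 tcp [ 0.5136 -0.1096  0.0071] phi -177.33 gap 0.0604 F [-0.6   0.38  4.18] q [-0.2   0.46 -0.49  0.63 -0.01 -0.25]
-> norm [-0.013  1.957 -0.595] turn 0.141 dist 12.3 rows; turn rows 2.3
```

send_rows:
  plan:
    - [[-1, 0, 0, -0.12, 0], [-1, 0, 0, -0.26, 0], [-1, 0, 0, -0.4, 0], [-1, 0, 0.1, -0.5, 0.04], [-1, -0.02, 0.26, -0.58, 0.09], [-1, -0.04, 0.42, -0.62, 0.14], [-1, -0.06, 0.58, -0.62, 0.141], [-1, -0.08, 0.74, -0.62, 0.141], [-1, -0.1, 0.9, -0.62, 0.141], [-1, -0.1, 1, -0.62, 0.141]]

```text
t: 15.58
tcp_pos: [0.5286, 0.1471, 0.1595]
tcp_rot: [-3.13, -0.002, 2.909]
contact_force: [-0.2, -1.0, -1.1]
finger_gap: 0.0607
```

```bash
python3 -c "
from h import *
to(.565,.365,.16,166.5)"
```

```text
t 15.58 tcp [0.5286 0.1471 0.1595] phi 166.66 gap 0.0607 F [-0.22 -1.01 -1.12] q [ 0.28  0.34 -0.21  1.02 -0.01  0.51]
-> norm [ 0.06   0.882 -0.012] turn 0.001 dist 5.3 rows; turn rows 0.0
```

send_rows:
  plan:
    - [[-1, 0.01, 0.15, -0.01, 0], [-1, 0.02, 0.31, -0.01, 0], [-1, 0.03, 0.47, -0.01, 0], [-1, 0.04, 0.63, -0.01, 0], [-1, 0.05, 0.79, -0.01, 0], [-1, 0.06, 0.88, -0.01, 0], [-1, 0.06, 0.88, -0.01, 0], [-1, 0.06, 0.88, -0.01, 0]]

```text
t: 16.25
tcp_pos: [0.5644, 0.3659, 0.159]
tcp_rot: [-3.13, -0.002, 2.911]
contact_force: [-0.8, -0.1, -0.7]
finger_gap: 0.0605
```

```bash
python3 -c "
from h import *
to(.495,.381,.16,166.5); d=save('wrist','w20'); cv2.imwrite('pics/w20r.png',rect(d,.43,.55,.31,.45,.01,.00025))"
```

```text
t 16.25 tcp [0.5644 0.3659 0.159 ] phi 166.79 gap 0.0605 F [-0.8  -0.11 -0.74] q [ 0.58  0.56  0.14  1.17 -0.01  0.81]
-> norm [ 0.284 -0.005 -0.003] turn 0.003 dist 1.7 rows; turn rows 0.0
```

View pics/w20.png

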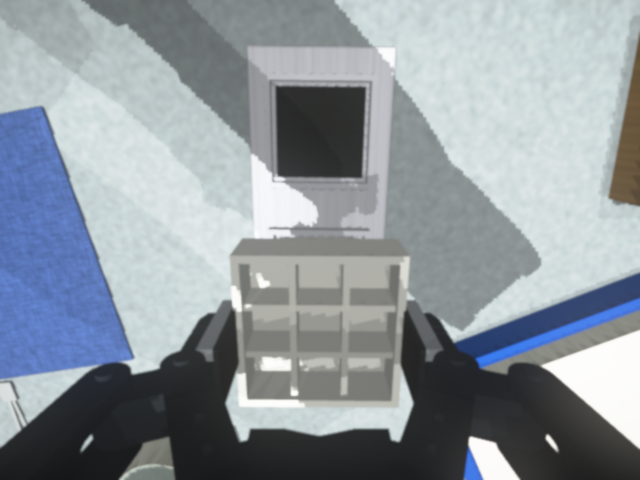

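View pics/w20r.png

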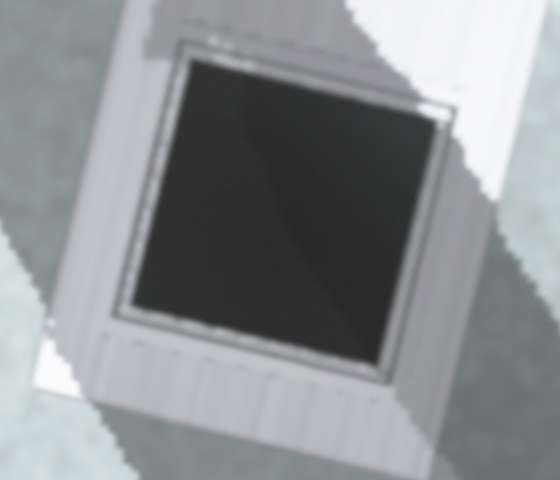

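```bash
python3 -c "
from h import *
d=dict(np.load('pics/w20.npz')); R=d['R'];t=d['t'];C=-R.T@t
T=Ro.from_euler('xyz',[-3.13,-.002,2.911]).as_matrix(); p=np.array([.5644,.3659,.159])
P=[]
for u,v in ((233,257),(409,257),(399,405),(240,405)):
  r=R.T@np.array([(u-d['cx'])/d['fx'],(v-d['cy'])/d['fy'],1.]); ct=T.T@(C-p); rt=T.T@r; q=ct+rt*(-.018-ct[2])/rt[2]; P.append(q); print((q*1000).round(1))
m=np.mean(P,axis=0); print('mean',(m*1000).round(1)); print(T[:2,:2].round(3))
# pad in tool-level frame using original pixels
a=d['color'][60:200,250:390];cv2.imwrite('pics/w20z.png',cv2.resize(a,None,fx=4,fy=4,interpolation=cv2.INTER_CUBIC))
a=d['color'][230:420,220:420];cv2.imwrite('pics/w20y.png',cv2.resize(a,None,fx=3,fy=3,interpolation=cv2.INTER_CUBIC))
"
```

```text
[ 31.3 -31.  -18. ]
[ 31.3  29.3 -18. ]
[-29.8  29.7 -18. ]
[-29.8 -32.3 -18. ]
mean [  0.7  -1.1 -18. ]
[[-0.974  0.229]
 [ 0.229  0.973]]
```

View pics/w20y.png

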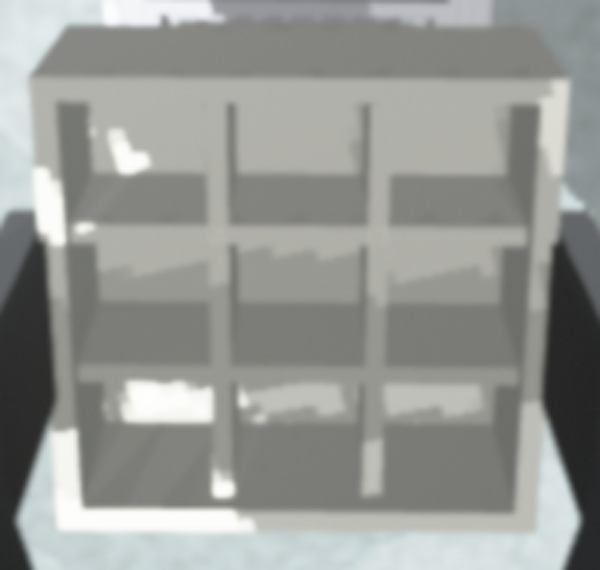

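```bash
python3 -c "
from h import *
to(.4978,.380,.05,166.5)"
```

```text
t 16.3 tcp [0.5643 0.3646 0.1592] phi 166.71 gap 0.0604 F [-0.08 -0.73 -0.4 ] q [ 0.58  0.56  0.14  1.17 -0.01  0.81]
-> norm [0.272 0.004 0.437] turn 0.002 dist 3.1 rows; turn rows 0.0
```

send_rows:
  plan:
    - [[-1, 0.14, 0.002, 0, 0.002], [-1, 0.24, 0.004, 0.03, 0.002], [-1, 0.272, 0.004, 0.14, 0.002], [-1, 0.272, 0.004, 0.26, 0.002], [-1, 0.272, 0.004, 0.36, 0.002], [-1, 0.272, 0.004, 0.4, 0.002], [-1, 0.272, 0.004, 0.4, 0.002], [-1, 0.272, 0.004, 0.4, 0.002]]

```text
t: 16.97
tcp_pos: [0.4981, 0.379, 0.0599]
tcp_rot: [-3.129, -0.003, 2.904]
contact_force: [0.1, -1.1, 0.1]
finger_gap: 0.0604
```

```bash
python3 -c "
from h import *
to(.4978,.380,.016,166.5); d=save('wrist','w21'); e=look('s21',(250,370,440,560),4)"
```

```text
t 16.97 tcp [0.4981 0.379  0.0599] phi 166.4 gap 0.0604 F [ 0.06 -1.08  0.11] q [ 0.65  0.55 -0.15  0.89 -0.01  0.89]
-> norm [0.002 0.006 0.175] turn -0.001 dist 1.1 rows; turn rows 0.0
```

View pics/w21.png

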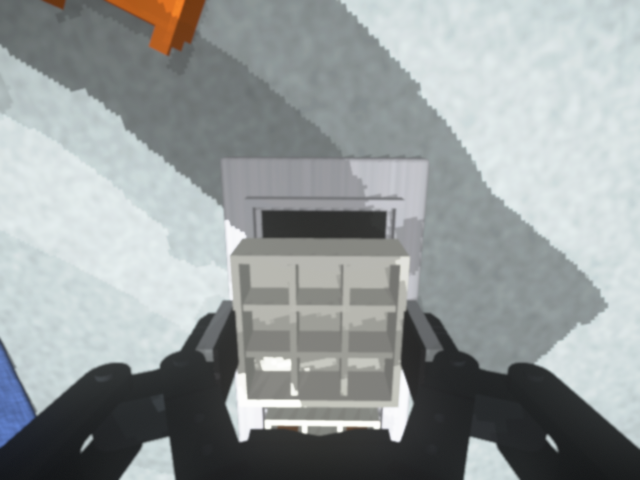

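View pics/s21c.png

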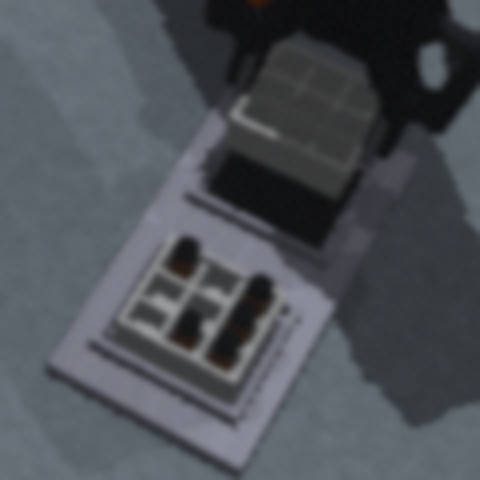

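```bash
python3 -c "
from h import *
d=dict(np.load('pics/w21.npz'))
T=Ro.from_euler('xyz',[-3.129,-.003,2.904]).as_matrix(); p=np.array([.4981,.379,.0599])
for n,u,v,z in (('padL',263,210,.01),('padR',387,210,.01),('rimL',247,198,.018),('rimR',403,198,.018),('deckL',222,158,.01),('deckR',427,158,.01),('farpad',325,405,.01),('rimfar',260,408,.018)):
  q=ray(d,u,v,z); print(n,(T.T@(q-p)*1000).round(1))
a=d['color'][140:440,210:440];cv2.imwrite('pics/w21z.png',cv2.resize(a,None,fx=2.6,fy=2,interpolation=cv2.INTER_CUBIC))
"
```

```text
padL [ 32.7 -30.2  50.4]
padR [32.9 33.1 49.6]
rimL [ 40.4 -36.5  42.5]
rimR [40.6 39.1 41.5]
deckL [ 58.7 -49.3  50.7]
deckR [58.9 51.3 49.4]
farpad [-86.7   2.2  49.6]
rimfar [-82.4 -35.6  42.1]
```

View pics/w21z.png

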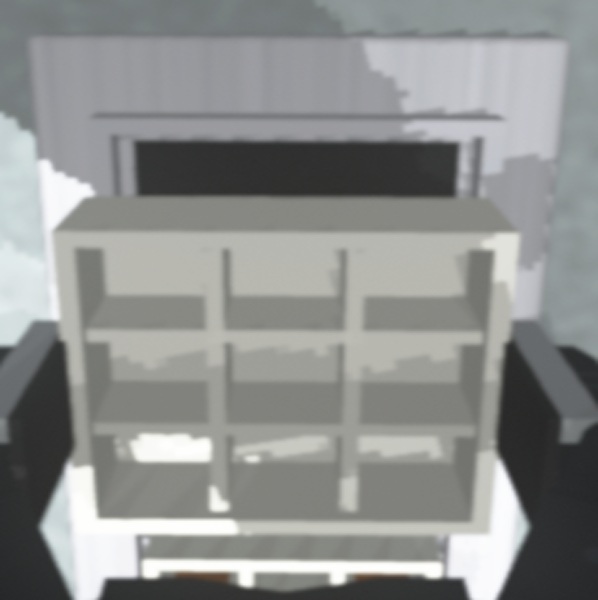

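In the same picture the bay centre lies about +1.3 mm in tool y while the tray reads −1.0 mm. I'll shift 2.3 mm that way and lower.

send_rows:
  plan:
    - [[-1, 0.002, 0.01, 0.02, 0], [-1, 0.002, 0.01, 0.07, 0], [-1, 0.002, 0.01, 0.12, 0], [-1, 0.002, 0.01, 0.15, 0], [-1, 0.002, 0.01, 0.17, 0], [-1, 0.002, 0.01, 0.178, 0], [-1, 0.002, 0.01, 0.178, 0]]

```text
t: 17.65
tcp_pos: [0.4994, 0.3826, 0.0167]
tcp_rot: [-3.131, -0.0, 2.905]
contact_force: [0.3, -0.7, -0.6]
finger_gap: 0.0605
```

```bash
python3 -c "
from h import *
to(.498,.381,.0145,166.5); d=save('wrist','w22'); e=look('s22',(250,370,440,560),4)"
```

```text
t 17.65 tcp [0.4994 0.3826 0.0167] phi 166.43 gap 0.0605 F [ 0.27 -0.66 -0.61] q [ 0.66  0.59 -0.19  0.79 -0.01  0.89]
-> norm [ 0.004 -0.007  0.009] turn -0.001 dist 0.1 rows; turn rows 0.0
```

View pics/w22.png

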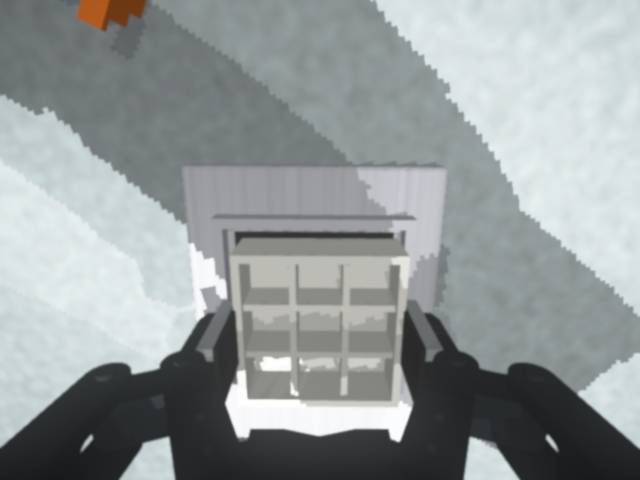

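View pics/s22c.png

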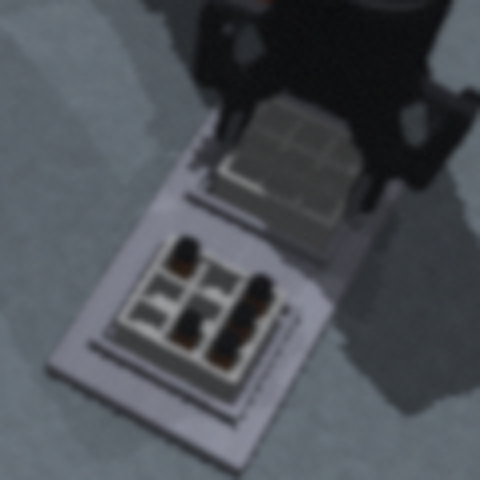

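```bash
python3 -c "
from h import *
d=dict(np.load('pics/w22.npz'))
s=ctrl.state();T=Ro.from_euler('xyz',s['tcp_rot']).as_matrix(); p=np.array(s['tcp_pos']); print(p)
for n,u,v,z in (('padL',235,234,.01),('padR',394,234,.01),('rimL',213,216,.018),('rimR',414,216,.018),('deckL',183,167,.01),('deckR',446,167,.01),('trayTL',231,256,.0345),('TR',409,256,.0345),('BR',398,405,.0345),('BL',239,405,.0345)):
  q=ray(d,u,v,z); print(n,(T.T@(q-p)*1000).round(1))
a=d['color'][150:300,170:460];cv2.imwrite('pics/w22z.png',cv2.resize(a,None,fx=2.7,fy=2.7,interpolation=cv2.INTER_CUBIC))
"
```

```text
[0.49975567 0.38287056 0.01732051]
padL [ 32.6 -35.9   7.6]
padR [32.8 28.3  7. ]
rimL [ 41.9 -41.9  -0.3]
rimR [42.1 33.7 -1. ]
deckL [ 59.3 -54.2   7.8]
deckR [59.5 46.6  6.9]
trayTL [ 31.7 -32.2 -16.9]
TR [ 32.   28.9 -17.5]
BR [-29.4  28.9 -17.4]
BL [-29.9 -33.2 -16.9]
```

View pics/w22z.png

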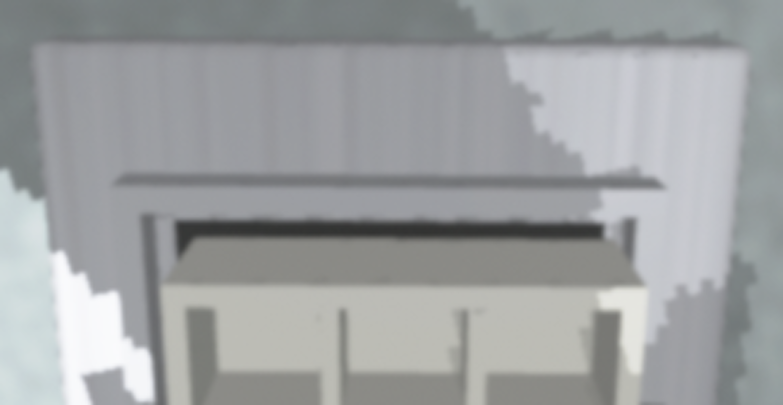

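Measured in this picture, the tray is 2.0 mm too far in +y, still inside the rim. I'll correct, settle onto the floor and release.

send_rows:
  plan:
    - [[-1, 0.002, -0.008, 0.004, 0], [-1, 0.002, -0.008, 0.008, 0], [-1, 0.002, -0.008, 0.011, 0], [-1, 0.002, -0.008, 0.011, 0]]

```text
t: 18.08
tcp_pos: [0.4988, 0.381, 0.0147]
tcp_rot: [-3.132, 0.0, 2.905]
contact_force: [-0.4, -0.0, -0.5]
finger_gap: 0.0604
```

```bash
python3 -c "
from h import *
to(.498,.381,.0145,166.5); d=save('wrist','w23')
a=d['color'][150:420,170:460];cv2.imwrite('pics/w23z.png',cv2.resize(a,None,fx=2.2,fy=2.2,interpolation=cv2.INTER_CUBIC))"
```

```text
t 18.08 tcp [0.4988 0.381  0.0147] phi 166.42 gap 0.0604 F [-0.36 -0.03 -0.5 ] q [ 0.66  0.59 -0.2   0.78 -0.01  0.89]
-> norm [ 0.003 -0.001  0.001] turn -0.001 dist 0.0 rows; turn rows 0.0
```

View pics/w23z.png

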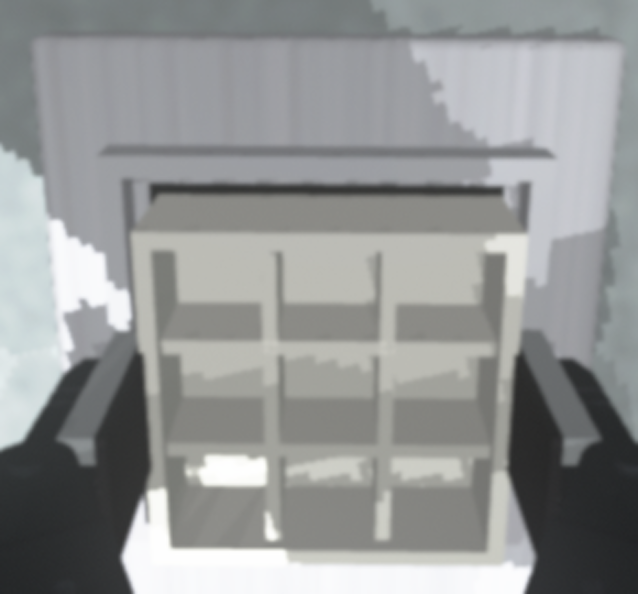

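The tray's lower edge (152–505) lines up with the pad (152–505). I'll lower 1.5 mm more and open gently.

send_rows:
  plan:
    - [[-1, 0, 0, 0.004, 0], [-1, 0, 0, 0.006, 0], [0.42, 0, 0, 0.006, 0], [0.46, 0, 0, 0.006, 0], [0.55, 0, 0, 0.004, 0], [0.62, 0, 0, 0.002, 0], [0.62, 0, 0, 0.002, 0], [0.62, 0, 0, 0.002, 0]]

```text
t: 18.8
tcp_pos: [0.4987, 0.381, 0.014]
tcp_rot: [-3.132, 0.0, 2.905]
contact_force: [0.2, 0.5, 0.7]
finger_gap: 0.0691
```

```bash
python3 -c "
from h import *
to(.498,.381,.0145,166.5); d=save('wrist','w24')
a=d['color'][150:420,170:460];cv2.imwrite('pics/w24z.png',cv2.resize(a,None,fx=2.2,fy=2.2,interpolation=cv2.INTER_CUBIC))"
```

```text
t 18.8 tcp [0.4987 0.381  0.014 ] phi 166.43 gap 0.0691 F [0.18 0.46 0.72] q [ 0.66  0.59 -0.2   0.78 -0.01  0.89]
-> norm [ 0.003 -0.001 -0.002] turn -0.001 dist 0.0 rows; turn rows 0.0
```

View pics/w24z.png

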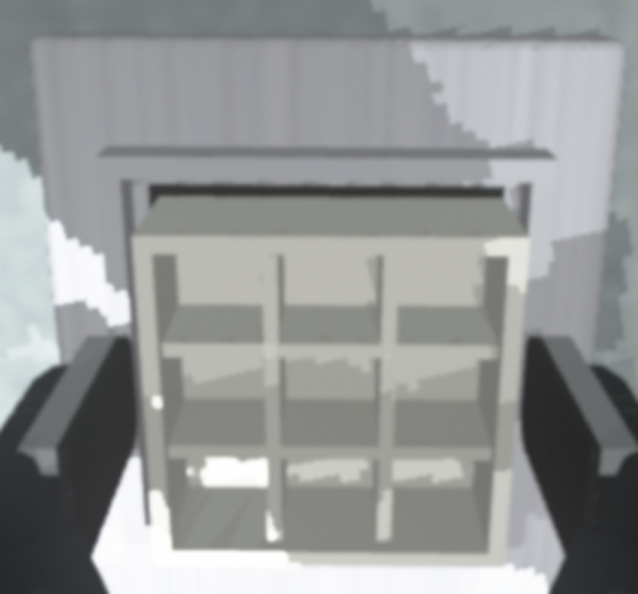

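Released: both pads are clear of the tray. I'll rise straight up.

send_rows:
  plan:
    - [[0.66, 0, 0, -0.05, 0], [0.66, 0, 0, -0.12, 0], [0.66, 0, 0, -0.25, 0], [0.66, 0, 0, -0.4, 0], [0.66, 0, 0, -0.55, 0], [0.66, 0, 0, -0.7, 0], [0.66, -0.1, 0, -0.8, 0], [0.66, -0.2, 0, -0.8, 0], [0.66, -0.25, 0, -0.8, 0], [0.66, -0.25, 0, -0.8, 0]]

```text
t: 19.68
tcp_pos: [0.5628, 0.3675, 0.2143]
tcp_rot: [-3.134, 0.003, 2.902]
contact_force: [-0.0, -0.2, -0.6]
finger_gap: 0.0706
```

```bash
python3 -c "
from h import *
to(.498,.381,.0145,166.5); d=save('wrist','w25'); e=look('s25',(240,370,440,560),4); save('top','t25')
a=rect(d,.43,.55,.31,.45,.032,.0003); b=rect(d,.43,.55,.31,.45,.01,.0003);cv2.imwrite('pics/w25r.png',np.hstack([a,b[:a.shape[0],:300]]))"
```

```text
t 19.68 tcp [0.5628 0.3675 0.2143] phi 166.29 gap 0.0706 F [-0.03 -0.16 -0.64] q [ 0.58  0.53  0.24  1.29 -0.01  0.82]
-> norm [ 0.267 -0.003  0.799] turn -0.002 dist 5.0 rows; turn rows 0.0
```

View pics/w25r.png

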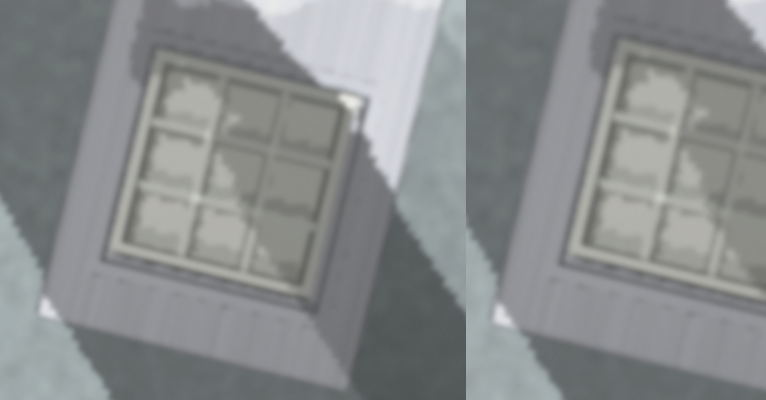

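View pics/s25c.png

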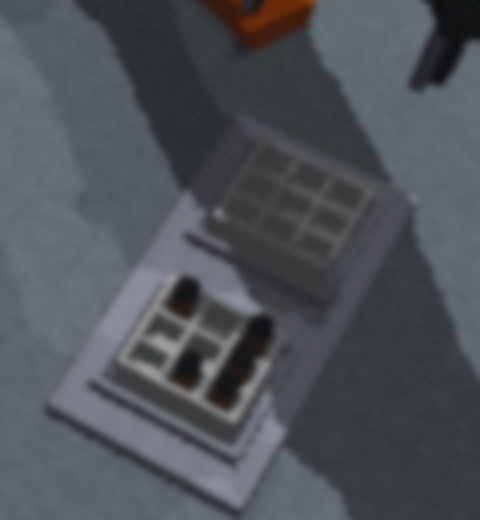

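View pics/s25.png

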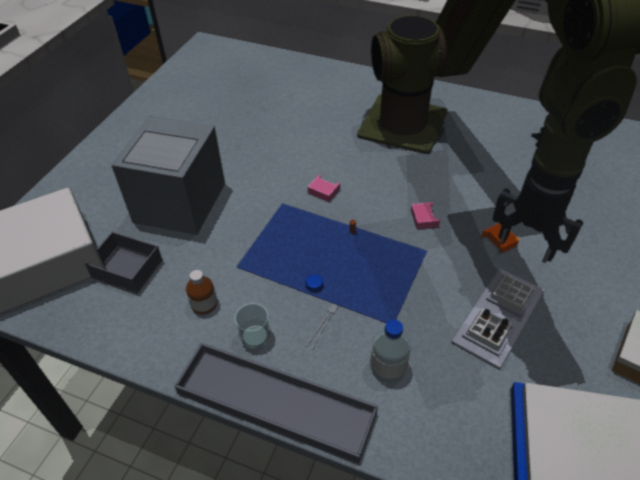

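The tray looks seated inside the rim. To be sure it lies flat on the floor, I'll overlay the outline expected for a seated tray on both cameras.

```bash
python3 -c "
from h import *
ims=[]
c0=np.array([.4975,.3805]);a=np.radians(-13.5);ex=np.array([np.cos(a),np.sin(a)]);ey=np.array([-np.sin(a),np.cos(a)])
for n,box,k in (('w25',(50,190,240,400),5),('s25',(255,325,480,550),10)):
  d=dict(np.load(f'pics/{n}.npz')); im=cv2.resize(d['color'][box[0]:box[1],box[2]:box[3]],None,fx=k,fy=k,interpolation=cv2.INTER_CUBIC)
  for z,col in ((.032,(0,0,255)),(.040,(0,255,0))):
    pts=[]
    for sx,sy in ((1,1),(1,-1),(-1,-1),(-1,1)):
      q=c0+.031*(sx*ex+sy*ey); u=proj(d,[q[0],q[1],z]); pts.append((u-[box[2],box[0]]+.5)*k)
    cv2.polylines(im,[np.int32(pts)],True,col,1)
  ims.append(cv2.resize(im,(int(im.shape[1]*520/im.shape[0]) if 0 else 400,400)))
cv2.imwrite('pics/chk.png',np.hstack(ims))
a=cv2.imread('pics/s16.png').astype(int); b=cv2.imread('pics/scene0.png').astype(int)
for th in ['cap','vial','tweezers','amber','reagent','beaker','loaded','broken_center']:
  print(th,[(np.round(r['point'],3).tolist(),round(r['score'],2)) for r in find_in('scene',th)][:4])
"
```

```text
cap [([0.619, -0.014, 0.023], 0.67)]
vial [([0.442, 0.006, 0.025], 0.41), ([0.495, 0.38, 0.026], 0.35), ([0.563, 0.357, 0.009], 0.19)]
tweezers [([0.696, 0.04, 0.004], 0.72)]
amber [([0.753, -0.201, 0.062], 0.81)]
reagent [([0.763, 0.194, 0.091], 0.72)]
beaker [([0.769, -0.082, 0.045], 0.78)]
loaded [([0.611, 0.353, 0.032], 0.56), ([0.694, 0.04, 0.005], 0.56)]
broken_center [([0.346, -0.107, 0.018], 0.89), ([0.35, 0.324, 0.021], 0.87), ([0.354, 0.149, 0.02], 0.66)]
```

View pics/chk.png

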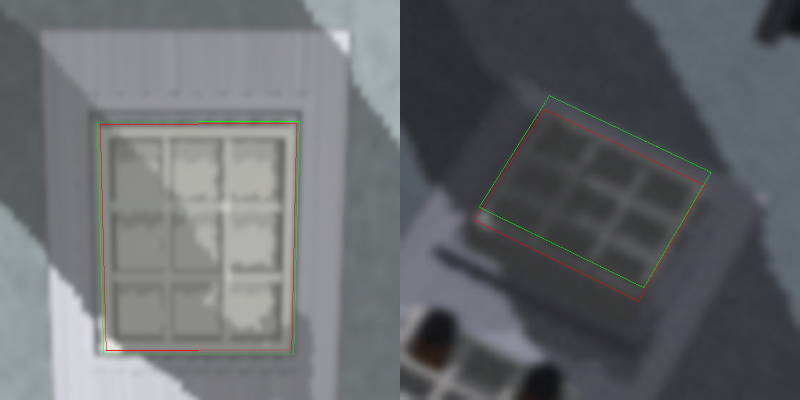

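Both views match the seated outline (red, top face at 32 mm) and not the one raised 8 mm (green). The bystanders read the same as at the start to within detector noise, and the flap is shut. Handing in.

```bash
python3 -c "
from h import *
print(ctrl.state()['t']); print(ctrl.close_job())"
```

```text
20.2333
the job is handed in; nothing more can be done
None
```

The job is handed in at about 20 s of robot time, broken tray first. `close_job()` gave no verdict.

- **Broken tray:** I gripped it across its 42 mm side, pushed the flap down with it and let go. The flap then read shut and level with nothing on it. The tray can't be seen inside the box, and the detector no longer finds it on the mat.
- **Whole tray:** I lifted it by one end and eased the grip until it swung down on edge. When I tightened again it slipped out and fell onto the mat, landing flat with its wells up. I re-gripped it at the middle, set it in the empty bay and released it.

**Last checks:**
- **Seating:** on the wrist and scene cameras the tray's top matches the outline of one resting on the bay floor, not one raised by 8 mm. It is centred within the rim.
- **Other things:** the bystanders and the loaded tray read where they were at the start, within about 3 mm. The orange look-alike read 8 mm off, but it was partly hidden by the gripper and I never went near it.

**What disagreed:**
- The cameras put the bay centre 3 to 5 mm apart, so I centred the tray by comparing it with the bay in the same wrist picture.
- While the gripper was in the waste box there was a sideways force of about 15 N that I could not explain. It was gone once the gripper was out.

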